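Put the baby's stacking snack pot together on the bamboo tray

ROBOT

A 7-joint arm with a two-finger parallel gripper is mounted at the origin on the work surface. World frame = base frame: x ahead of the robot, y to its left, z up, the work surface at z = 0. Lengths are in m, angles in rad, forces in N, time in s.
With the tool pointing down it reaches from about 0.425 to 0.875 m from the base axis. Payload 4.7 kg.
Tool frame: the origin (TCP) lies between the finger pads; the fingertips stand 25 mm ahead of it and the grasp point (between the pads) lies 6 mm ahead of it; z points along the fingers, y is the direction in which the jaws open and shut (so a half turn about z gives the same grasp; the last joint's range is limited). The gripper opens to 87 mm and grips with 3 to 60 N. Pads are 19 mm wide; open, the fingers measure 117 mm over their backs; the gripper's body (75 mm by 190 mm) begins 51 mm behind the grasp point.
Start: joints at [-1.179, 0.321, -0.07, 1.45, 0.023, 1.371, -0.057], TCP at [0.24, 0.604, 0.213] pointing down, gripper open.
Joint ranges: [-2.86, 2.86], [-0.3, 2.09], [-1.38, 1.24], [0.06, 2.45], [-1.56, 4.7], [0.09, 2.05], [-2.69, 2.69]. Speed limits (rad/s): [2.57, 2.57, 3.14, 3.14, 3.14, 3.14, 3.14].

INTERFACE

Orientations are given as a rotation vector (axis times angle).
In Python, from station import robot gives the robot as it stands.
- The arm moves only by the tool drive_tool, never from a script. Its arguments are lists of equal length, an entry for each row: "slide": the shift along the tool's x, y, z in m, a list of three; "rotation": the turn, a rotation vector about the tool's x, y, z in rad, a list of three. In form: {"slide": [[tx, ty, tz], ...], "rotation": [[rx, ry, rz], ...]}. A call has 1 to 12 rows; each row shifts and turns the pose as measured when the row begins, along the tool's axes as they then stand; what a row does not reach is not made up. A row lasts 1/12 s, in which the tool goes at most 41.7 mm and 7.16 degrees, less where a joint would pass 70% of its speed; a pose out of reach is approached as far as the arm can. A call with a gripper value outside its range is refused whole. "jaw" is the opening, from 0 (shut) to 1 (fully open), set as the call begins (left out, the last holds). The fingers move at their own pace and stop on an object; the grip force is fixed at half the most. Time passes only in rows, so rows that do not move let the fingers close. It gives the time, the measured TCP pose, the force and the opening at its end, in the units of the state.
- robot.read_state(): the state, without advancing time (a new reading comes with each control period).
- robot.camera(name): name is "scene" or "top" or "wrist"; returns a dict with "image" (400x640x3 uint8, red, green, blue), "range_z" (400x640 float32, m along the optical axis (not along the pixel's ray), 0 where there is no reading), "fov_y" (degrees; the focal length in pixels is half the picture's height over the tangent of half this angle, whatever the lens; pixels are square), "cx", "cy" (the principal point, pixels), "eye" and "attitude" of the camera in the world. Camera axes: x right, y up, looking along -z (the intrinsics and any distortion apply to the point x, -y, -z); pixel columns grow to the right and rows downward; lengths in m; the calibration is good to about 2 mm. A picture is of the moment at which its call begins.
- robot.hand_in(): hands the job in, once; it reports no verdict.
Trained networks look in the newest picture that a camera, given by its name, has taken for a name from the list of things; names that differ only in an ending like _2 or _b are one class to them, and where a whole thing is asked for, a point or a joint stands for the part that bears it (a point fixed in the world has none). Each returns a list of dicts, best first, with "p" (0 to 1); they miss things now and then, are a little off and sometimes report something else, mostly with a low value. They report only what shows in the picture. A call takes as long as a camera call. They do not tell look-alikes from the thing itself.
- robot.masks_of(thing, camera): "pixels" (400x640 bool, what is visible of it) and "extent" ([centre column, centre row, width, height] in pixels, round what is visible of it).
- robot.spot_point(thing, camera): "uv" ([column, row] in pixels: a listed point, or the origin of a listed thing).
The state is a dict: "time": time; "joint_positions": joint angles; "qvel": joint speeds; "tau": joint torques, N m; "eef_pos": TCP position; "orientation": TCP orientation; "wrist_force": force on the tool from outside, world axes, zero at the start; "moment": the same for the moment, N m; "finger_gap": finger opening in m.
Only numpy, scipy, OpenCV 4.12 (cv2) and the standard library are available. Lean on these libraries where they do the work, as an engineer would, in place of code of your own. Each camera call takes 0.05 s, during which the arm holds its last target.

TASK

The parts of the baby's snack pot have dried on the grey mat: stack them in the middle of the round bamboo tray on top of the green crate, the deep tier without partitions at the bottom, then the two-compartment tier, then the four-compartment tier, and last the lid, each one upright and fully seated in the mouth of the one below. Leave the jar, teether, car rattle and spoon where they lie on the tray.

Things in the scene. Friction and masses are not known exactly. Their poses are not given: they have to be found in the camera images.
- deep_pot: Deep tier of the snack pot: tallest, no partition. White, round, 66 mm across, 54 mm tall: 48 mm body, edges bevelled to 61 mm, on a tapered foot 6 mm deep, 42 (end) to 49 mm across. Mouth 53 mm wide, open upward; any tier or the lid fits it; a seated part's origin is 48 mm above this one's. Origin: centre of the foot's end, z up. On a 3 mm grey mat. About 60 g.
- half_pot: Two-compartment tier: middle height, one partition, 9 mm below the rim. White, round, 66 mm across, 44 mm tall: 38 mm body, edges bevelled to 61 mm, on a tapered foot 6 mm deep, 42 (end) to 49 mm across. Mouth 53 mm wide, open upward; any tier or the lid fits it; a seated part's origin is 38 mm above this one's. Origin: centre of the foot's end, z up. On a 3 mm grey mat. About 60 g.
- quarter_pot: Four-compartment tier: shallowest, two crossed partitions, 9 mm below the rim. White, round, 66 mm across, 36 mm tall: 30 mm body, edges bevelled to 61 mm, on a tapered foot 6 mm deep, 42 (end) to 49 mm across. Mouth 53 mm wide, open upward; any tier or the lid fits it; a seated part's origin is 30 mm above this one's. Origin: centre of the foot's end, z up. On a 3 mm grey mat. About 60 g.
- lid: Snack pot's lid, white plastic: disc 64 mm across, 8 mm thick, on a tapered foot (6 mm deep, 42 to 49 mm across); on it a round knob 23 mm across, 24 mm high; 38 mm tall in all. Origin: centre of the foot's end, z up; disc top 14 mm, knob top 38 mm above it. Starts upright on the 3 mm grey mat. About 35 g.
- tray: Round bamboo tray, fixed on the crate, 280 mm across, floor 8 mm thick, rim 7 mm wide, 20 mm high. Origin: centre of its underside, z up. Its middle is free: jar and teether lie towards +x and -x (either way round), rattle +y, spoon -y, centres 90 to 105 mm from the middle; the diagonals between are clear.
- crate: Green plastic crate lying on its long side, fixed, 300 mm (x) by 360 mm (y), 180 mm high, open to its +x. Origin: centre of its underside. It stands left or right of the robot's middle line; the 280 mm square grey mat with the pots lies on the other side.
- jar: Small glass jar with aluminium twist cap, 52 mm across, 68 mm tall, upright on the tray. Origin: centre of its underside. Leave alone.
- teether: Red silicone teether ring, 60 mm across, 12 mm thick, flat on the tray. Origin: centre of its underside. Leave alone.
- rattle: Wooden car rattle, 72 mm long (x), 39 mm wide, 47 mm high, on the tray. Origin: centre of its underside. Leave alone.
- spoon: Blue plastic spoon, about 130 mm long (x), flat on the tray. Origin: middle of its underside. Leave alone.
Not all that is in view belongs to the job. Leave any red look-alike of the deep_pot alone. Leave any red or yellow look-alike of the lid alone.

How it is judged:
On the way, in this order (a step that is already met when the one before it is completed fails the run):
1. the deep tier is seated in its place (horizontal distance between deep_pot and tray below 0.015 m and z of deep_pot in the frame of tray between 0.005 and 0.011 m and angle between deep_pot's own z axis and vertical below 0.06 rad), for 0.2 s.
2. the two-compartment tier is seated in its place (all of step 1 and horizontal distance between half_pot and deep_pot below 0.004 m and z of half_pot in the frame of deep_pot between 0.045 and 0.051 m and angle between half_pot's own z axis and vertical below 0.06 rad), for 0.2 s.
3. the four-compartment tier is seated in its place (all of step 2 and horizontal distance between quarter_pot and half_pot below 0.004 m and z of quarter_pot in the frame of half_pot between 0.035 and 0.041 m and angle between quarter_pot's own z axis and vertical below 0.06 rad), for 0.2 s.
4. the lid is seated in its place (all of step 3 and horizontal distance between lid and quarter_pot below 0.004 m and z of lid in the frame of quarter_pot between 0.027 and 0.033 m and angle between lid's own z axis and vertical below 0.06 rad), for 0.2 s.
At the end, for the whole second after the job is handed in: Deep tier upright on the tray floor within 15 mm of the tray's middle; two-compartment tier, four-compartment tier and lid on it in this order, each within 4 mm of the axis of the one below, 3 mm of seated height and 0.06 rad of upright; all released and at rest (all of step 4 and linear speed of each of deep_pot, half_pot, quarter_pot, lid below 0.02 m/s and angular speed of each of deep_pot, half_pot, quarter_pot, lid below 0.2 rad/s); the robot touches nothing.
It fails at once if the jar on the tray is pushed more than 20 mm or tipped (distance of jar from where it was at the start of the episode above 0.02 m or angle between jar's own z axis and vertical above 0.4 rad).
It fails at once if the teether on the tray is pushed more than 20 mm or tipped (distance of teether from where it was at the start of the episode above 0.02 m or angle between teether's own z axis and vertical above 0.4 rad).
It fails at once if the rattle on the tray is pushed more than 20 mm or tipped (distance of rattle from where it was at the start of the episode above 0.02 m or angle between rattle's own z axis and vertical above 0.4 rad).
It fails at once if the spoon on the tray is pushed more than 20 mm or tipped (distance of spoon from where it was at the start of the episode above 0.02 m or angle between spoon's own z axis and vertical above 0.4 rad).
It also fails if it takes over 136 s, if anything falls off the work surface, if the arm or the gripper's body presses on something with over 40 N, if the wrist force passes 120 N, or if a joint passes its speed limit or range.

## Working session

There is one attempt and no reset: what is moved stays moved. The work goes in short steps, Python scripts to look and compute and a tool call to move; the robot and the scene stay as the last step left them, time stands still between calls to the robot, and variables do not carry over. Pictures are saved under pics/ and viewed, and the job is handed in when it is done.

Besides the shell and the picture viewer there is one more tool, called after "Call:" as a command line: name --argument value ..., lists and objects as JSON in quotes. drive_tool: Moves the arm, as the interface text tells. Its arguments: {"type":"object","properties":{"slide":{"type":"array","items":{"type":"array","items":{"type":"number"}}},"rotation":{"type":"array","items":{"type":"array","items":{"type":"number"}}},"jaw":{"type":"number"}},"required":["slide","rotation"]}

```bash
mkdir -p pics; ls
cat > h.py <<'E'
import numpy as np, cv2
from station import robot
from scipy.spatial.transform import Rotation as R
def cam(n): return robot.camera(n)
def rot(c):
    a=np.array(c["attitude"],float)
    if a.shape==(3,3): return a
    if a.size==3: return R.from_rotvec(a).as_matrix()
    return R.from_quat(a).as_matrix()
def foc(c): return 200/np.tan(np.radians(c["fov_y"])/2)
def pts(c):
    z=c["range_z"]; v,u=np.mgrid[0:400,0:640]; f=foc(c)
    p=np.stack([(u-c["cx"])/f*z, -(v-c["cy"])/f*z, -z],-1)
    w=p@rot(c).T+np.array(c["eye"]); w[z<=0]=np.nan
    return w
def save(c,name,crop=None,s=1):
    im=c["image"][:,:,::-1]
    if crop: im=im[crop[1]:crop[3],crop[0]:crop[2]]
    if s!=1: im=cv2.resize(im,None,fx=s,fy=s,interpolation=cv2.INTER_CUBIC)
    cv2.imwrite("pics/"+name,im)
E
python3 - <<'E'
from h import *
for n in ["scene","top","wrist"]:
    c=cam(n); save(c,n+"0.png"); print(n,{k:c[k] for k in c if k not in("image","range_z")}, (c["range_z"]>0).mean())
    for t in ["deep_pot","half_pot","quarter_pot","lid","tray"]:
        print(t,[(round(d["p"],2),np.round(d["extent"]).tolist()) for d in robot.masks_of(t,n)],[(round(d["p"],2),np.round(d["uv"]).tolist()) for d in robot.spot_point(t,n)])
print(robot.read_state())
E
```

```text
pics
scene {'fov_y': 43.76159772943093, 'cx': 322.2542168782985, 'cy': 204.35998680461066, 'eye': array([1.22372508, 0.23052258, 1.1287027 ]), 'attitude': array([0.42717308, 0.59500939, 1.8381261 ])} 0.9959921875
deep_pot [(0.8, [181.0, 264.0, 31.0, 32.0]), (0.68, [207.0, 221.0, 27.0, 28.0])] [(0.89, [206.0, 228.0]), (0.74, [184.0, 268.0])]
half_pot [(0.72, [281.0, 190.0, 29.0, 24.0]), (0.68, [398.0, 181.0, 22.0, 34.0])] [(0.66, [281.0, 196.0])]
quarter_pot [(0.8, [262.0, 235.0, 27.0, 26.0])] [(0.56, [264.0, 239.0])]
lid [(0.85, [237.0, 184.0, 22.0, 20.0]), (0.81, [251.0, 144.0, 16.0, 12.0]), (0.62, [282.0, 159.0, 21.0, 19.0])] [(0.81, [252.0, 144.0]), (0.74, [237.0, 184.0]), (0.7, [282.0, 159.0])]
tray [(0.85, [419.0, 225.0, 124.0, 106.0])] [(0.87, [422.0, 221.0])]
top {'fov_y': 57.18473069795865, 'cx': 320.3938085325114, 'cy': 200.46699952907298, 'eye': array([ 0.4589212 , -0.00161437,  0.96265122]), 'attitude': array([ 0.08738528, -0.07918411, -1.57743921])} 0.9956640625
deep_pot [(0.81, [436.0, 122.0, 32.0, 30.0]), (0.62, [444.0, 176.0, 26.0, 31.0])] [(0.8, [431.0, 126.0]), (0.6,
[... 729 characters left out ...]
1.65, 'joint_positions': array([-1.17890474,  0.32102611, -0.0700896 ,  1.45053055,  0.0226175 ,
        1.37081917, -0.05691102]), 'qvel': array([ 7.50774108e-05, -3.87557087e-04, -6.11661537e-04,  2.75259348e-04,
       -6.85111222e-04,  1.15986347e-03, -4.07957775e-05]), 'tau': array([ 1.04422156e-05, -4.91089225e+01, -4.03143475e-01, -3.12771356e+01,
       -6.36705360e-02,  3.34445760e-02,  2.91002448e-05]), 'eef_pos': array([0.23980049, 0.60414681, 0.21315413]), 'orientation': array([ 5.89894792e-01,  3.08564588e+00, -1.12217628e-05]), 'wrist_force': array([-0.20531666, -0.55722348, -0.21101038]), 'moment': array([0.016078  , 0.03327559, 0.03827049]), 'finger_gap': 0.08706209357343989}
```

View pics/scene0.png

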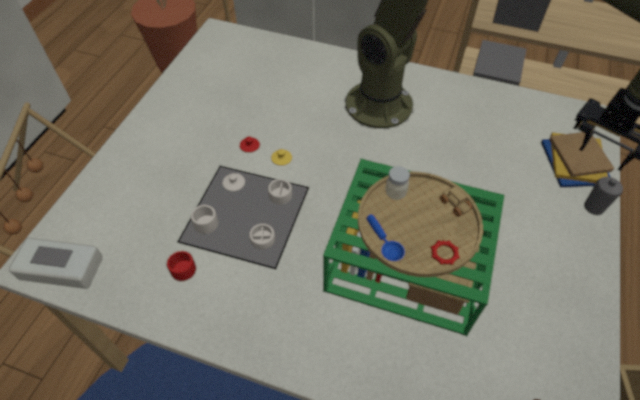

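View pics/top0.png

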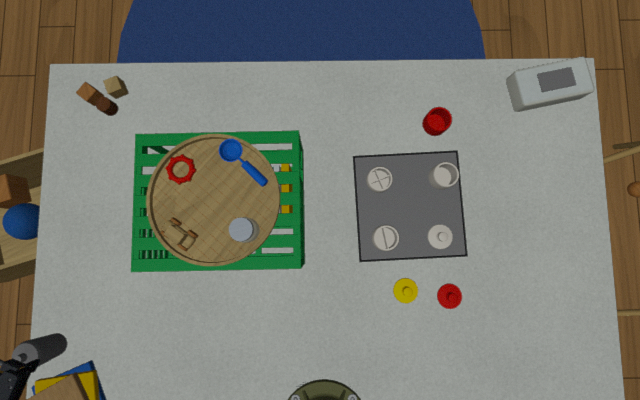

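View pics/wrist0.png

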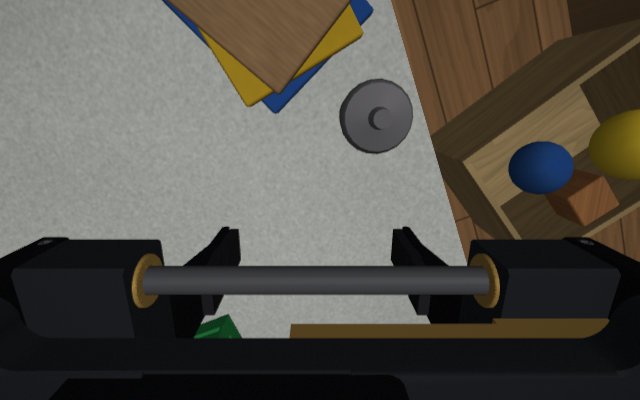

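```bash
cat >> h.py <<'E'
def circ(p):
    from scipy.optimize import least_squares
    c0=np.r_[p.mean(0),0.03]
    r=least_squares(lambda c: np.hypot(p[:,0]-c[0],p[:,1]-c[1])-c[2],c0,loss="soft_l1",f_scale=.001)
    return r.x
def outer(p,nb=36):
    # outermost point in each angular bin
    c=(p.min(0)+p.max(0))/2; c=c[:2]
    a=np.arctan2(p[:,1]-c[1],p[:,0]-c[0]); b=((a+np.pi)/(2*np.pi)*nb).astype(int)%nb
    r=np.hypot(*(p[:,:2]-c).T); return np.array([p[b==k][r[b==k].argmax(),:2] for k in range(nb) if (b==k).any()])
def blob(w,c,u,v,zlo,zhi,half=30):
    m=np.zeros((400,640),bool); v=int(v);u=int(u); m[max(0,v-half):v+half,max(0,u-half):u+half]=True
    return w[m&(w[:,:,2]>zlo)&(w[:,:,2]<zhi)]
E
python3 - <<'E'
from h import *
for n,L in [("top",dict(deep=(445,176),quarter=(380,179),half=(386,238),lid=(440,237))),("scene",dict(deep=(205,219),quarter=(262,235),half=(281,190),lid=(233,182)))]:
    c=cam(n); w=pts(c)
    for k,(u,v) in L.items():
        zt=dict(deep=.057,half=.047,quarter=.039,lid=.017)[k]
        p=blob(w,c,u,v,-.01,.2,28 if n=="top" else 20)
        zt2=np.nanpercentile(p[:,2],[2,50,99.5])
        q=blob(w,c,u,v,zt-.007,zt+.006,28 if n=="top" else 20)
        o=outer(q); x=circ(o)
        print(n,k,len(q),np.round(zt2,4),"fit",np.round(x,4),"bbox",np.round((q.min(0)+q.max(0))/2,4),np.round(q.max(0)-q.min(0),4))
    # tray
    u,v=(212,200) if n=="top" else (421,223)
    q=blob(w,c,u,v,.195,.205,75); x=circ(outer(q,72)); print("trayrim",len(q),np.round(x,4),np.round((q.min(0)+q.max(0))/2,4))
    q=blob(w,c,u,v,.15,.195,20);print("floor z",np.median(q[:,2]))
    m=blob(w,c,*( (410,205) if n=="top" else (245,215)),-.05,.05,5); print("mat z",np.median(m[:,2]),m[:,2].std())
E
```

```text
top deep 218 [-0.0029  0.0025  0.0581] fit [ 0.6187 -0.3112  0.0321] bbox [ 0.6186 -0.311   0.0556] [0.0639 0.0626 0.011 ]
top quarter 204 [-0.002   0.0027  0.0405] fit [ 0.6124 -0.1489  0.0322] bbox [ 0.6129 -0.1487  0.0374] [0.0652 0.0645 0.0107]
top half 204 [-0.0021  0.0027  0.0478] fit [ 0.4625 -0.1594  0.0322] bbox [ 0.4626 -0.1599  0.0453] [0.0619 0.0656 0.0104]
top lid 405 [-0.0027  0.0024  0.0417] fit [ 0.4648 -0.3028  0.0309] bbox [ 0.4655 -0.3034  0.0157] [0.0616 0.0629 0.0109]
trayrim 2412 [0.5466 0.2285 0.1397] [0.5468 0.2285 0.2   ]
floor z 0.18735519561814762
mat z 0.002806000443190959 0.0017515267243313464
scene deep 181 [-0.0042  0.0038  0.0589] fit [ 0.6212 -0.308   0.0323] bbox [ 0.6213 -0.3077  0.0557] [0.0656 0.0665 0.0113]
scene quarter 184 [-0.0023  0.0037  0.0413] fit [ 0.6148 -0.1459  0.0325] bbox [ 0.6144 -0.1464  0.0377] [0.0653 0.0666 0.0112]
scene half 164 [-0.0046  0.0026  0.0495] fit [ 0.4661 -0.1558  0.0319] bbox [ 0.4665 -0.1555  0.0459] [0.066  0.0659 0.0113]
scene lid 244 [-0.0047  0.0022  0.041 ] fit [ 0.4667 -0.2997  0.0308] bbox [ 0.4674 -0.2994  0.0165] [0.0651 0.0619 0.0126]
trayrim 1928 [0.5486 0.2309 0.1401] [0.5478 0.2308 0.2   ]
floor z 0.18722192371574875
mat z 0.001877434293550806 0.0021863930424961403
```

Run:
```python
from h import *
c=cam("top"); save(c,"top_crop.png",(340,90,500,320),3.3 if 0 else 2.6)
```

```text
(no output)
```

View pics/top_crop.png

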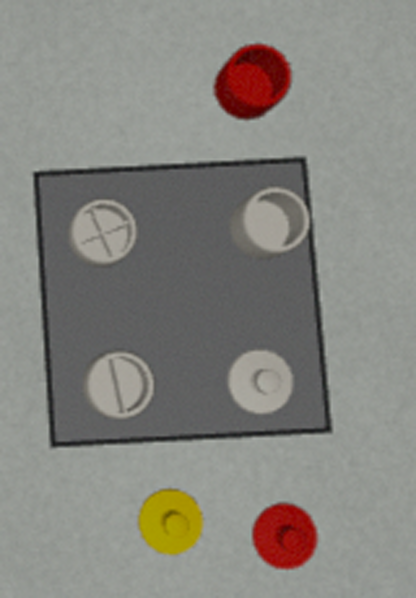

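Run:
```python
from h import *
for n,u,v in [("top",212,200),("scene",421,223)]:
    c=cam(n); w=pts(c)
    for t in ["jar","teether","rattle","spoon"]:
        d=robot.masks_of(t,n)
        if d:
            q=w[d[0]["pixels"]]; q=q[(q[:,2]>.19)&(q[:,2]<.27)]
            ctr=(q.min(0)+q.max(0))/2; o=np.array([.5476,.2297])
            r=q[:,:2]-o; print(n,t,np.round(ctr,3),"ang",np.degrees(np.arctan2(*(ctr[:2]-o)[::-1])).round(),"mindist",np.hypot(*r.T).min().round(3))
            a=np.degrees(np.arctan2(r[:,1],r[:,0])); print("   angs",np.percentile(np.where(a<-170,a+360,a),[1,99]).round())
```

```text
top teether [0.611 0.298 0.196] ang 47.0 mindist 0.061
   angs [30. 66.]
top rattle [0.473 0.295 0.214] ang 139.0 mindist 0.08
   angs [119. 159.]
top spoon [0.623 0.165 0.2  ] ang -41.0 mindist 0.084
   angs [-76.  -8.]
scene jar [0.485 0.159 0.225] ang -132.0 mindist 0.068
   angs [-145. -117.]
scene teether [0.615 0.303 0.197] ang 47.0 mindist 0.066
   angs [30. 63.]
scene rattle [0.478 0.299 0.214] ang 135.0 mindist 0.077
   angs [115. 156.]
```

Call:
drive_tool --slide '[[0, 0, -0.014], [0, 0, -0.014], [0, 0, -0.014], [0, 0, -0.014], [0, 0, -0.014], [0, 0, -0.014], [0, 0, -0.014], [0, 0, -0.014], [0, 0, -0.014], [0, 0, -0.014]]' --rotation '[[0, 0, 0.1193], [0, 0, 0.1193], [0, 0, 0.1193], [0, 0, 0.1193], [0, 0, 0.1193], [0, 0, 0.1193], [0, 0, 0.1193], [0, 0, 0.1193], [0, 0, 0.1193], [0, 0, 0.1193]]' --jaw 1

```text
time: 3.13
eef_pos: [0.239, 0.6021, 0.3543]
orientation: [2.276, 2.16, -0.014]
wrist_force: [0.7, 0.0, -0.6]
finger_gap: 0.0866
```

```bash
cat > d.py <<'E'
import sys
from h import *
# usage d.py x y z : delta in tool frame to world target with jaw along +x (tool x=+y,tool y=+x, z down)
s=robot.read_state(); Rc=R.from_rotvec(s["orientation"]); Rt=R.from_matrix(np.array([[0,1,0],[1,0,0],[0,0,-1.]]))
t=np.array([float(a) for a in sys.argv[1:4]])
print("t",round(s["time"],2),"pos",np.round(s["eef_pos"],4),"gap",round(s["finger_gap"],4),"F",np.round(s["wrist_force"],1))
print("slide",np.round(Rc.inv().apply(t-s["eef_pos"]),4),"rot",np.round((Rc.inv()*Rt).as_rotvec(),4), "q",np.round(s["joint_positions"],2))
E
python3 d.py 0.62 -0.31 0.20
```

```text
t 3.13 pos [0.239  0.6021 0.3543] gap 0.0866 F [ 0.7  0.  -0.6]
slide [-0.8896  0.4286  0.1609] rot [-0.0034  0.0088 -0.0523] q [-1.3   0.3   0.09  1.2  -0.03  1.65 -1.27]
```

Call:
drive_tool --slide '[[0, 0.01, 0], [-0.03, 0.028, 0], [-0.03, 0.028, 0], [-0.03, 0.028, 0], [-0.03, 0.028, 0], [-0.03, 0.028, 0], [-0.03, 0.028, 0], [-0.03, 0.028, 0], [-0.035, 0.02, 0], [-0.035, 0.02, 0], [-0.038, 0.01, 0], [-0.038, 0.01, 0]]' --rotation '[[-0.0034, 0.0088, -0.0523], [0, 0, 0], [0, 0, 0], [0, 0, 0], [0, 0, 0], [0, 0, 0], [0, 0, 0], [0, 0, 0], [0, 0, 0], [0, 0, 0], [0, 0, 0], [0, 0, 0]]'

```text
time: 4.13
eef_pos: [0.5077, 0.2475, 0.3528]
orientation: [-2.193, -2.237, -0.013]
wrist_force: [1.2, 0.3, 0.6]
finger_gap: 0.0871
```

```bash
python3 d.py 0.62 -0.31 0.20
```

```text
t 4.13 pos [0.5077 0.2475 0.3528] gap 0.0871 F [1.2 0.3 0.6]
slide [-0.5614  0.1012  0.1459] rot [-0.0009 -0.0123  0.02  ] q [-0.81  0.1   0.36  1.44 -0.05  1.6  -0.44]
```

Call:
drive_tool --slide '[[-0.04, 0.007, 0], [-0.04, 0.007, 0], [-0.04, 0.007, 0], [-0.04, 0.007, 0], [-0.04, 0.007, 0], [-0.04, 0.007, 0], [-0.04, 0.007, 0.005], [-0.04, 0.007, 0.01], [-0.04, 0.007, 0.01], [-0.04, 0.007, 0.01], [-0.04, 0.007, 0.01], [-0.04, 0.007, 0.01]]' --rotation '[[0, -0.0123, 0.02], [0, 0, 0], [0, 0, 0], [0, 0, 0], [0, 0, 0], [0, 0, 0], [0, 0, 0], [0, 0, 0], [0, 0, 0], [0, 0, 0], [0, 0, 0], [0, 0, 0]]'

```text
time: 5.13
eef_pos: [0.592, -0.2397, 0.3035]
orientation: [2.215, 2.218, 0.02]
wrist_force: [0.4, 0.8, -0.1]
finger_gap: 0.087
```

```bash
python3 d.py 0.62 -0.31 0.16
```

```text
t 5.13 pos [ 0.592  -0.2397  0.3035] gap 0.087 F [ 0.4  0.8 -0.1]
slide [-0.0708  0.0259  0.1436] rot [ 0.0141 -0.0039  0.0012] q [-0.21  0.31  0.73  1.37 -0.21  1.53  0.5 ]
```

Call:
drive_tool --slide '[[-0.018, 0.0065, 0.03], [-0.018, 0.0065, 0.03], [-0.018, 0.0065, 0.03], [-0.016, 0.0065, 0.03], [0, 0, 0.02]]' --rotation '[[0.0141, -0.004, 0.001], [0, 0, 0], [0, 0, 0], [0, 0, 0], [0, 0, 0]]'

```text
time: 5.55
eef_pos: [0.6184, -0.329, 0.1625]
orientation: [2.228, 2.196, -0.004]
wrist_force: [-0.6, 0.3, -0.4]
finger_gap: 0.0869
```

```bash
python3 - <<'E'
from h import *
c=cam("wrist"); save(c,"w1.png"); w=pts(c)
p=w[(w[:,:,2]>.05)&(w[:,:,2]<.064)]
m=(w[:,:,2]>.05)&(w[:,:,2]<.064)
n,l,st,ce=cv2.connectedComponentsWithStats(m.astype(np.uint8))
for i in range(1,n):
    if st[i,4]>300: 
        q=w[l==i]; print(st[i],np.round(circ(outer(q)),4),np.round((q.min(0)+q.max(0))/2,4))
E
python3 d.py 0.62 -0.31 0.051
```

```text
[ 435  120   73   71 1564] [ 0.7639 -0.3019  0.0326] [ 0.7638 -0.3024  0.0535]
[ 280  133   71   71 1521] [ 0.6205 -0.3119  0.0329] [ 0.6203 -0.3121  0.0548]
t 5.6 pos [ 0.6164 -0.3263  0.1582] gap 0.087 F [-2.6  1.4 -3.8]
slide [0.0172 0.0033 0.1071] rot [ 0.0012  0.0074 -0.0137] q [-0.05  0.52  0.71  1.42 -0.33  1.32  0.66]
```

View pics/w1.png

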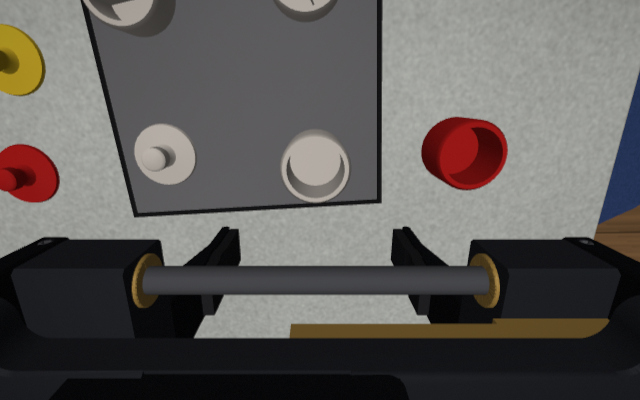

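Call:
drive_tool --slide '[[0.01, 0.002, 0], [0.006, 0.0016, 0.01], [0, 0, 0.02], [0, 0, 0.02], [0, 0, 0.015], [0, 0, 0.005], [0, 0, 0]]' --rotation '[[0.001, 0.007, -0.0137], [0, 0, 0], [0, 0, 0], [0, 0, 0], [0, 0, 0], [0, 0, 0], [0, 0, 0]]'

```text
time: 6.18
eef_pos: [0.6276, -0.3001, 0.092]
orientation: [2.204, 2.231, 0.016]
wrist_force: [-1.0, -0.1, 0.2]
finger_gap: 0.0865
```

```bash
python3 d.py 0.62 -0.3105 0.051
```

```text
t 6.18 pos [ 0.6276 -0.3001  0.092 ] gap 0.0865 F [-1.  -0.1  0.2]
slide [-0.0104 -0.0082  0.0409] rot [ 0.0109 -0.0032  0.0125] q [-0.07  0.56  0.67  1.5  -0.37  1.21  0.67]
```

Call:
drive_tool --slide '[[-0.0104, -0.0082, 0], [0, 0, 0], [0, 0, 0]]' --rotation '[[0.0109, -0.0032, 0.0125], [0, 0, 0], [0, 0, 0]]'

```text
time: 6.43
eef_pos: [0.6219, -0.3096, 0.0961]
orientation: [2.216, 2.222, 0.004]
wrist_force: [0.8, -0.1, -0.0]
finger_gap: 0.0871
```

```bash
python3 d.py 0.62 -0.3105 0.051;python3 d.py 0.62 -0.3105 0.051
```

```text
t 6.43 pos [ 0.6219 -0.3096  0.0961] gap 0.0871 F [ 0.8 -0.1 -0. ]
slide [-0.0008 -0.0021  0.045 ] rot [0.0045 0.001  0.0029] q [-0.06  0.56  0.68  1.49 -0.36  1.22  0.67]
t 6.43 pos [ 0.6219 -0.3096  0.0961] gap 0.0871 F [ 0.8 -0.1 -0. ]
slide [-0.0008 -0.0021  0.045 ] rot [0.0045 0.001  0.0029] q [-0.06  0.56  0.68  1.49 -0.36  1.22  0.67]
```

Call:
drive_tool --slide '[[-0.0008, -0.0021, 0.01], [0, 0, 0.012], [0, 0, 0.012], [0, 0, 0.008], [0, 0, 0], [0, 0, 0]]' --rotation '[[0.0045, 0.001, 0.003], [0, 0, 0], [0, 0, 0], [0, 0, 0], [0, 0, 0], [0, 0, 0]]'

```text
time: 6.93
eef_pos: [0.6199, -0.3123, 0.0515]
orientation: [2.223, 2.217, 0.001]
wrist_force: [-0.6, 0.0, -0.2]
finger_gap: 0.087
```

```bash
python3 d.py 0.62 -0.3105 0.051
```

```text
t 6.93 pos [ 0.6199 -0.3123  0.0515] gap 0.087 F [-0.6  0.  -0.2]
slide [0.0018 0.0001 0.0005] rot [ 0.002   0.0012 -0.0024] q [-0.04  0.6   0.66  1.53 -0.39  1.15  0.69]
```

Aligned over the deep pot; close.

Call:
drive_tool --slide '[[0.0018, 0, 0], [0, 0, 0], [0, 0, 0], [0, 0, 0], [0, 0, 0], [0, 0, 0]]' --rotation '[[0.002, 0.001, -0.0024], [0, 0, 0], [0, 0, 0], [0, 0, 0], [0, 0, 0], [0, 0, 0]]' --jaw 0.5

```text
time: 7.43
eef_pos: [0.6204, -0.3102, 0.0519]
orientation: [2.22, 2.222, 0.0]
wrist_force: [-0.6, -0.2, -0.4]
finger_gap: 0.055
```

```bash
python3 d.py 0.62 -0.3105 0.051
```

```text
t 7.43 pos [ 0.6204 -0.3102  0.0519] gap 0.055 F [-0.6 -0.2 -0.4]
slide [-0.0003 -0.0004  0.0009] rot [0.0003 0.0003 0.0008] q [-0.05  0.6   0.66  1.53 -0.39  1.15  0.69]
```

Run:
```python
from h import *
c=cam("wrist"); save(c,"w2.png"); c=cam("top"); save(c,"t2.png",(340,90,500,320),2.5)
print(robot.read_state()["finger_gap"])
```

```text
0.04858400970745923
```

View pics/w2.png

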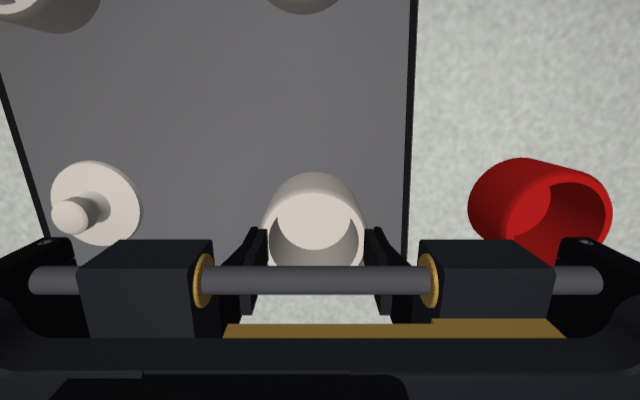

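View pics/t2.png

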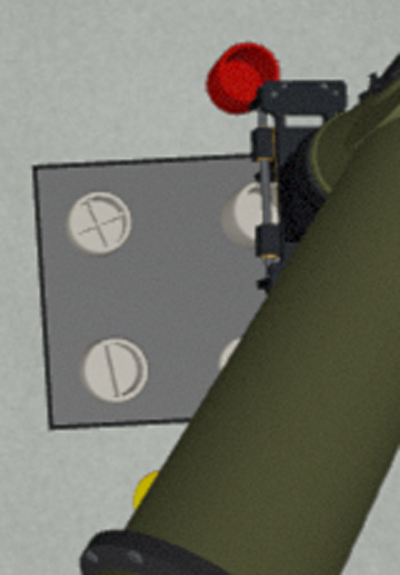

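Run:
```python
from h import *
for n in ["wrist","scene"]:
    c=cam(n); w=pts(c); save(c,n+"3.png",None if n=="wrist" else (120,100,360,300),1 if n=="wrist" else 3)
    m=(w[:,:,2]>.048)&(w[:,:,2]<.062)&(abs(w[:,:,0]-.62)<.05)&(abs(w[:,:,1]+.31)<.08)
    q=w[m]; print(n,len(q),np.round(circ(outer(q)),4),np.round(q.min(0),4),np.round(q.max(0),4))
    print(robot.read_state()["eef_pos"],robot.read_state()["finger_gap"])
    if n=="wrist":
        for (u,v) in [(255,250),(370,250),(262,235),(384,250),(315,270),(300,280),(240,300),(210,280)]: print((u,v),np.round(w[v,u],4))
```

```text
wrist 2090 [ 0.6205 -0.3081  0.03  ] [ 0.5891 -0.3312  0.048 ] [ 0.6523 -0.2787  0.062 ]
[ 0.62031188 -0.31019392  0.05174735] 0.046429103795734686
(255, 250) [ 0.5924 -0.3015  0.0874]
(370, 250) [ 0.6481 -0.3013  0.0878]
(262, 235) [ 0.5927 -0.3019  0.0688]
(384, 250) [ 0.654  -0.2994  0.0914]
(315, 270) [ 0.6215 -0.2783  0.1458]
(300, 280) [ 0.6174 -0.2795  0.1491]
(240, 300) [ 0.5929 -0.3052  0.1218]
(210, 280) [ 0.5937 -0.2779  0.1517]
scene 117 [ 0.6223 -0.3071  0.031 ] [ 0.59   -0.3164  0.0481] [ 0.6545 -0.2752  0.0619]
[ 0.6202376  -0.31015858  0.05164963] 0.04536743224435751
```

View pics/scene3.png

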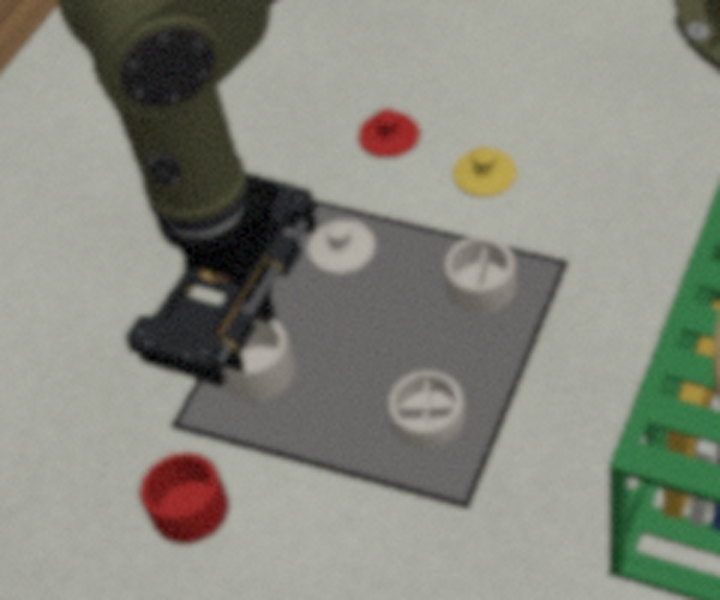

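Call:
drive_tool --slide '[[0, 0, 0], [0, 0, 0], [0, 0, 0], [0, 0, 0]]' --rotation '[[0, 0, 0], [0, 0, 0], [0, 0, 0], [0, 0, 0]]'

```text
time: 7.97
eef_pos: [0.6202, -0.3102, 0.0517]
orientation: [2.221, 2.222, -0.0]
wrist_force: [0.3, 0.2, 0.3]
finger_gap: 0.0433
```

Run:
```python
from h import *
c=cam("wrist"); w=pts(c); save(c,"w4.png",(220,200,420,320),4)
for v in (230,240,250,260,270): print(v,[ (u,np.round(w[v,u],3).tolist()) for u in range(240,400,8)][0:20:1])
print(robot.read_state()["finger_gap"])
```

```text
230 [(240, [0.564, -0.327, 0.004]), (248, [0.57, -0.326, 0.004]), (256, [0.576, -0.326, 0.004]), (264, [0.593, -0.3, 0.067]), (272, [0.597, -0.301, 0.063]), (280, [0.596, -0.321, 0.016]), (288, [0.602, -0.322, 0.013]), (296, [0.607, -0.323, 0.013]), (304, [0.613, -0.322, 0.013]), (312, [0.619, -0.322, 0.014]), (320, [0.625, -0.323, 0.013]), (328, [0.631, -0.323, 0.013]), (336, [0.637, -0.322, 0.014]), (344, [0.643, -0.323, 0.013]), (352, [0.647, -0.317, 0.027]), (360, [0.646, -0.301, 0.063]), (368, [0.65, -0.3, 0.066]), (376, [0.668, -0.327, 0.002]), (384, [0.674, -0.327, 0.003]), (392, [0.68, -0.326, 0.004])]
240 [(240, [0.563, -0.335, 0.003]), (248, [0.569, -0.335, 0.003]), (256, [0.591, -0.3, 0.08]), (264, [0.595, -0.301, 0.078]), (272, [0.599, -0.301, 0.076]), (280, [0.597, -0.325, 0.026]), (288, [0.601, -0.33, 0.014]), (296, [0.607, -0.33, 0.014]), (304, [0.613, -0.331, 0.012]), (312, [0.619, -0.331, 0.013]), (320, [0.625, -0.33, 0.014]), (328, [0.631, -0.331, 0.013]), (336, [0.637, -0.33, 0.014]), (344, [0.642, -0.327, 0.02]), (352, [0.646, -0.32, 0.037]), (360, [0.645, -0.301,
[... 1283 characters left out ...]
 (384, [0.652, -0.299, 0.101]), (392, [0.655, -0.3, 0.1])]
270 [(240, [0.6, -0.278, 0.146]), (248, [0.603, -0.278, 0.147]), (256, [0.605, -0.278, 0.146]), (264, [0.607, -0.278, 0.147]), (272, [0.609, -0.278, 0.146]), (280, [0.611, -0.278, 0.146]), (288, [0.614, -0.279, 0.145]), (296, [0.616, -0.279, 0.145]), (304, [0.618, -0.278, 0.146]), (312, [0.62, -0.278, 0.146]), (320, [0.623, -0.278, 0.146]), (328, [0.625, -0.278, 0.146]), (336, [0.627, -0.278, 0.146]), (344, [0.63, -0.278, 0.146]), (352, [0.632, -0.278, 0.146]), (360, [0.634, -0.277, 0.147]), (368, [0.636, -0.278, 0.147]), (376, [0.639, -0.278, 0.146]), (384, [0.641, -0.278, 0.146]), (392, [0.643, -0.278, 0.146])]
0.043471368609888386
```

View pics/w4.png

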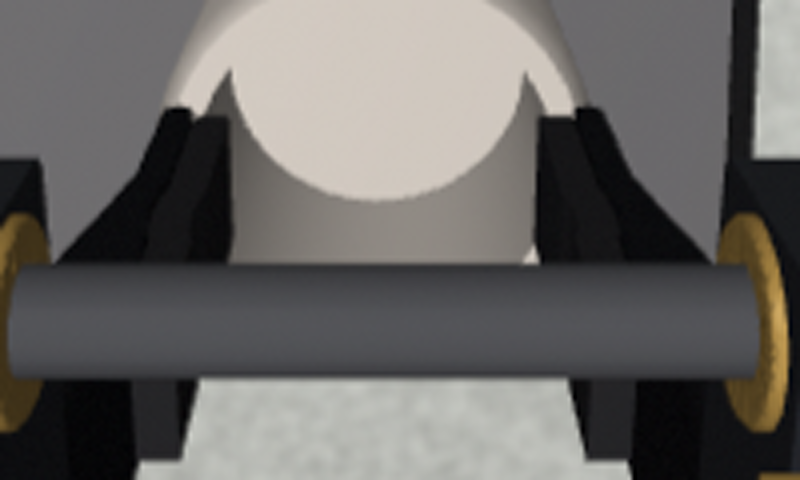

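Run:
```python
from h import *
c=cam("wrist"); s=robot.read_state(); Rc=R.from_rotvec(s["orientation"]).as_matrix(); f=foc(c)
print(c["eye"],rot(c).round(3).tolist())
for y in (-.022,-.03,.022,.03):
  for z in (-.03,-.01,0,.01,.025):
    p=s["eef_pos"]+Rc@np.array([.0095,y,z]); q=rot(c).T@(p-c["eye"]); print(y,z,np.round(p,3),(f*q[0]/-q[2]+c["cx"]).round(),(-f*q[1]/-q[2]+c["cy"]).round(),-q[2])
w=pts(c)
for v in range(214,232,2): print(v,[np.round(w[v,u],3).tolist() for u in (262,266,270,274)])
```

```text
[ 0.62133735 -0.23289889  0.22377214] [[1.0, -0.001, -0.001], [0.001, 0.959, 0.283], [0.001, -0.283, 0.959]]
-0.022 -0.03 [ 0.598 -0.301  0.082] 269.0 244.0 0.15544585135024266
-0.022 -0.01 [ 0.598 -0.301  0.062] 274.0 228.0 0.174627276867092
-0.022 0 [ 0.598 -0.301  0.052] 276.0 222.0 0.18421798962551666
-0.022 0.01 [ 0.598 -0.301  0.042] 278.0 216.0 0.19380870238394132
-0.022 0.025 [ 0.598 -0.301  0.027] 281.0 208.0 0.2081947715215783
-0.03 -0.03 [ 0.59  -0.301  0.082] 253.0 244.0 0.15544117667705706
-0.03 -0.01 [ 0.59  -0.301  0.062] 260.0 228.0 0.17462260219390638
-0.03 0 [ 0.59  -0.301  0.052] 263.0 222.0 0.18421331495233104
-0.03 0.01 [ 0.59  -0.301  0.042] 265.0 216.0 0.1938040277107557
-0.03 0.025 [ 0.59  -0.301  0.027] 269.0 208.0 0.20819009684839265
0.022 -0.03 [ 0.642 -0.301  0.082] 357.0 244.0 0.15547156205276363
0.022 -0.01 [ 0.642 -0.301  0.062] 352.0 228.0 0.17465298756961295
0.022 0 [ 0.642 -0.301  0.052] 350.0 222.0 0.1842437003280376
0.022 0.01 [ 0.642 -0.301  0.042] 348.0 216.0 0.1938344130864623
0.022 0.025 [ 0.642 -0.301  0.027] 346.0 208.0 0.20822048222409925
0.
[... 515 characters left out ...]
, 0.058]]
218 [[0.581, -0.317, 0.004], [0.593, -0.297, 0.056], [0.596, -0.296, 0.058], [0.598, -0.296, 0.058]]
220 [[0.59, -0.299, 0.053], [0.593, -0.297, 0.058], [0.595, -0.298, 0.057], [0.598, -0.297, 0.058]]
222 [[0.59, -0.3, 0.054], [0.593, -0.299, 0.057], [0.596, -0.299, 0.058], [0.594, -0.309, 0.033]]
224 [[0.59, -0.301, 0.055], [0.593, -0.3, 0.057], [0.595, -0.3, 0.057], [0.594, -0.31, 0.032]]
226 [[0.591, -0.302, 0.056], [0.593, -0.301, 0.057], [0.595, -0.301, 0.057], [0.594, -0.312, 0.031]]
228 [[0.592, -0.3, 0.064], [0.594, -0.299, 0.065], [0.595, -0.303, 0.057], [0.594, -0.313, 0.033]]
230 [[0.592, -0.3, 0.066], [0.595, -0.3, 0.067], [0.596, -0.302, 0.062], [0.598, -0.301, 0.063]]
```

The fingers are rendered, and act, about 35 mm higher than the reported TCP implies: the tips are at z≈0.062, above the rim at 0.057, and they closed without touching the pot. I'll open, go down by what I see, and check again.

Call:
drive_tool --slide '[[0, 0, 0], [0, 0, 0], [0, 0, 0], [0, 0, 0], [0, 0, 0], [0, 0, 0], [0, 0, 0], [0, 0, 0], [0, 0, 0]]' --rotation '[[0, 0, 0], [0, 0, 0], [0, 0, 0], [0, 0, 0], [0, 0, 0], [0, 0, 0], [0, 0, 0], [0, 0, 0], [0, 0, 0]]' --jaw 1

```text
time: 8.82
eef_pos: [0.6202, -0.3102, 0.0517]
orientation: [2.221, 2.222, -0.0]
wrist_force: [-0.4, -0.1, -0.3]
finger_gap: 0.086
```

```bash
cat > tips.py <<'E'
from h import *
# measure rendered finger geometry from wrist depth, in tool frame
c=cam("wrist"); s=robot.read_state(); Rc=R.from_rotvec(s["orientation"]).as_matrix()
w=pts(c); t=(w-s["eef_pos"])@Rc
g=c["image"].astype(int).sum(2)<120
m=g&(abs(t[:,:,0])<.02)&(abs(t[:,:,1])<.06)&(t[:,:,2]>-.07)&(t[:,:,2]<.03)
for sg in (-1,1):
    q=t[m&(np.sign(t[:,:,1])==sg)]
    if len(q): print("finger",sg,len(q),"tool x max",np.percentile(q[:,0],98).round(4),"inner y",(sg*np.percentile(sg*q[:,1],2)).round(4),"tip z",np.percentile(q[:,2],99).round(4))
print(s["time"],s["eef_pos"],s["finger_gap"])
E
python3 tips.py
```

```text
finger -1 1986 tool x max 0.0108 inner y -0.0413 tip z -0.0111
finger 1 1935 tool x max 0.0108 inner y 0.0441 tip z -0.0106
8.8667 [ 0.62016314 -0.31019877  0.05164383] 0.08686055080944075
```

Call:
drive_tool --slide '[[0, 0, 0.008], [0, 0, 0.009], [0, 0, 0.008], [0, 0, 0.005], [0, 0, 0], [0, 0, 0]]' --rotation '[[0, 0, 0], [0, 0, 0], [0, 0, 0], [0, 0, 0], [0, 0, 0], [0, 0, 0]]'

```text
time: 9.37
eef_pos: [0.6193, -0.3098, 0.017]
orientation: [-2.22, -2.221, 0.002]
wrist_force: [0.9, 0.8, -0.1]
finger_gap: 0.0871
```

```bash
python3 d.py 0.619 -0.311 0.017; python3 tips.py; python3 -c "
from h import *
save(cam('wrist'),'w5.png')"
```

```text
t 9.37 pos [ 0.6193 -0.3098  0.017 ] gap 0.0871 F [ 0.9  0.8 -0.1]
slide [-0.0012 -0.0003  0.    ] rot [-0.002  -0.0006  0.0005] q [-0.04  0.63  0.64  1.55 -0.41  1.1   0.7 ]
finger -1 1992 tool x max 0.0107 inner y -0.0418 tip z -0.0113
finger 1 1967 tool x max 0.0108 inner y 0.0448 tip z -0.0105
9.4167 [ 0.61925509 -0.3096455   0.01696755] 0.08693961519109022
```

View pics/w5.png

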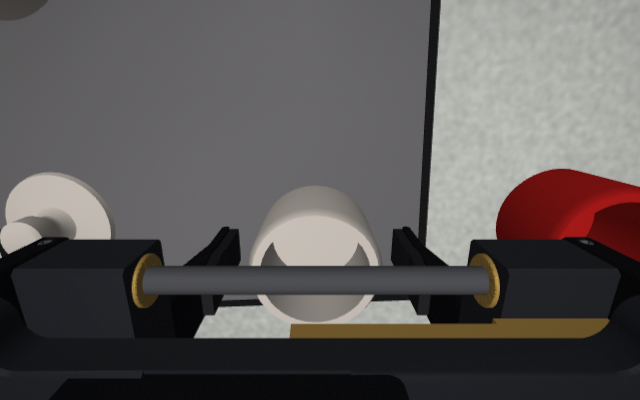

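Call:
drive_tool --slide '[[-0.001, 0, 0], [0, 0, 0], [0, 0, 0], [0, 0, 0], [0, 0, 0], [0, 0, 0]]' --rotation '[[0, 0, 0], [0, 0, 0], [0, 0, 0], [0, 0, 0], [0, 0, 0], [0, 0, 0]]' --jaw 0.4

```text
time: 9.97
eef_pos: [0.6205, -0.3116, 0.0192]
orientation: [2.22, 2.221, 0.0]
wrist_force: [0.2, 0.6, -0.7]
finger_gap: 0.066
```

```bash
python3 d.py 0.619 -0.311 0.017; python3 -c "
from h import *
save(cam('wrist'),'w6.png')"
```

```text
t 9.97 pos [ 0.6205 -0.3116  0.0192] gap 0.066 F [ 0.2  0.6 -0.7]
slide [ 0.0006 -0.0015  0.0022] rot [0.001  0.0006 0.0006] q [-0.03  0.63  0.64  1.55 -0.41  1.1   0.71]
```

View pics/w6.png

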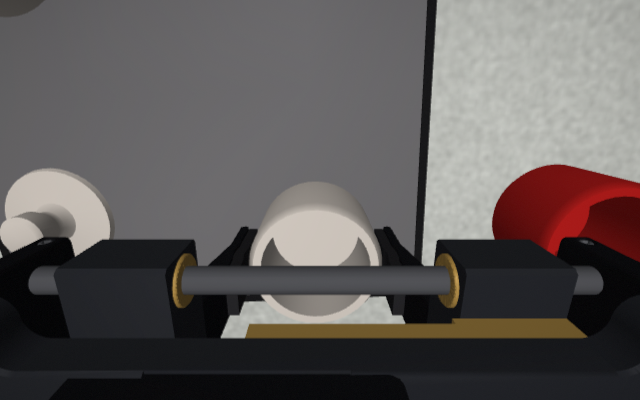

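Call:
drive_tool --slide '[[0, 0, -0.01], [0, 0, -0.025], [0, 0, -0.03], [0, 0, -0.03], [0, 0, -0.03], [0, 0, -0.03], [0, 0, -0.03], [0, 0, -0.03], [0.01, 0, -0.03], [0.02, -0.003, -0.025], [0.03, -0.005, -0.02], [0.03, -0.005, -0.01]]' --rotation '[[0, 0, 0], [0, 0, 0], [0, 0, 0], [0, 0, 0], [0, 0, 0], [0, 0, 0], [0, 0, 0], [0, 0, 0], [0, 0, 0], [0, 0, 0], [0, 0, 0], [0, 0, 0]]'

```text
time: 11.02
eef_pos: [0.6013, -0.2276, 0.3359]
orientation: [-2.239, -2.202, 0.012]
wrist_force: [1.5, 1.3, 0.0]
finger_gap: 0.0662
```

```bash
python3 d.py 0.5476 0.2297 0.33
```

```text
t 11.02 pos [ 0.6013 -0.2276  0.3359] gap 0.0662 F [1.5 1.3 0. ]
slide [ 0.4564 -0.0614  0.0041] rot [-0.006   0.0046 -0.0169] q [-0.22  0.33  0.74  1.28 -0.22  1.61  0.46]
```

Call:
drive_tool --slide '[[0.035, -0.004, 0], [0.038, -0.005, 0], [0.038, -0.005, 0], [0.038, -0.005, 0], [0.038, -0.005, 0], [0.038, -0.005, 0], [0.038, -0.005, 0], [0.038, -0.005, 0], [0.038, -0.005, 0], [0.03, -0.005, 0], [0.02, -0.004, 0], [0.01, 0, 0]]' --rotation '[[-0.006, 0.0046, -0.0169], [0, 0, 0], [0, 0, 0], [0, 0, 0], [0, 0, 0], [0, 0, 0], [0, 0, 0], [0, 0, 0], [0, 0, 0], [0, 0, 0], [0, 0, 0], [0, 0, 0]]'

```text
time: 12.02
eef_pos: [0.5426, 0.1887, 0.3513]
orientation: [2.218, 2.211, 0.028]
wrist_force: [-0.1, 0.7, -1.2]
finger_gap: 0.0659
```

```bash
python3 d.py 0.5476 0.2297 0.33; python3 -c "
from h import *
save(cam('wrist'),'w7.png')"
```

```text
t 12.02 pos [0.5426 0.1887 0.3513] gap 0.0659 F [-0.1  0.7 -1.2]
slide [0.0409 0.0045 0.0216] rot [ 0.0194 -0.0061 -0.0031] q [-0.8   0.11  0.47  1.44 -0.05  1.58 -0.34]
```

View pics/w7.png

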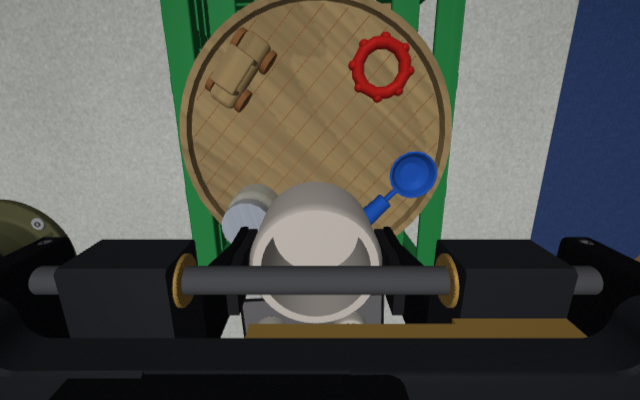

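Call:
drive_tool --slide '[[0.02, 0.002, 0.01], [0.012, 0.002, 0.01], [0.006, 0, 0.01], [0, 0, 0.01], [0, 0, 0.01]]' --rotation '[[0.0194, -0.006, -0.003], [0, 0, 0], [0, 0, 0], [0, 0, 0], [0, 0, 0]]'

```text
time: 12.48
eef_pos: [0.5509, 0.2226, 0.3021]
orientation: [2.225, 2.21, 0.007]
wrist_force: [0.2, -1.0, -0.7]
finger_gap: 0.0656
```

```bash
python3 d.py 0.5476 0.2297 0.21
```

```text
t 12.48 pos [0.5509 0.2226 0.3021] gap 0.0656 F [ 0.2 -1.  -0.7]
slide [ 0.0072 -0.004   0.0921] rot [ 0.0071  0.0009 -0.0065] q [-0.82  0.17  0.45  1.47 -0.07  1.5  -0.38]
```

Call:
drive_tool --slide '[[0.006, -0.003, 0.015], [0, 0, 0.018], [0, 0, 0.018], [0, 0, 0.015], [0, 0, 0.01], [0, 0, 0.004], [0, 0, 0]]' --rotation '[[0.007, 0.001, -0.0065], [0, 0, 0], [0, 0, 0], [0, 0, 0], [0, 0, 0], [0, 0, 0], [0, 0, 0]]'

```text
time: 13.07
eef_pos: [0.5454, 0.2193, 0.2103]
orientation: [-2.231, -2.209, 0.014]
wrist_force: [-0.1, -0.3, -0.1]
finger_gap: 0.0658
```

```bash
python3 d.py 0.5476 0.2297 0.2045
```

```text
t 13.07 pos [0.5454 0.2193 0.2103] gap 0.0658 F [-0.1 -0.3 -0.1]
slide [0.0105 0.0021 0.0057] rot [-0.0076  0.0047 -0.0103] q [-0.81  0.2   0.45  1.62 -0.09  1.34 -0.37]
```

Call:
drive_tool --slide '[[0.01, 0.002, 0], [0, 0, 0], [0, 0, 0.002], [0, 0, 0.002], [0, 0, 0]]' --rotation '[[-0.0076, 0.0047, -0.0103], [0, 0, 0], [0, 0, 0], [0, 0, 0], [0, 0, 0]]'

```text
time: 13.48
eef_pos: [0.5494, 0.2309, 0.2087]
orientation: [2.219, 2.221, 0.009]
wrist_force: [0.1, 0.6, -1.9]
finger_gap: 0.0657
```

```bash
python3 d.py 0.5476 0.2297 0.2045
```

```text
t 13.48 pos [0.5494 0.2309 0.2087] gap 0.0657 F [ 0.1  0.6 -1.9]
slide [-0.0012 -0.0018  0.0042] rot [ 0.0051 -0.0031  0.0009] q [-0.82  0.21  0.44  1.62 -0.09  1.33 -0.37]
```

Call:
drive_tool --slide '[[-0.001, -0.001, 0.002], [0, 0, 0.002], [0, 0, 0.002], [0, 0, 0]]' --rotation '[[0.005, -0.003, 0], [0, 0, 0], [0, 0, 0], [0, 0, 0]]'

```text
time: 13.82
eef_pos: [0.5491, 0.2302, 0.2038]
orientation: [2.22, 2.222, 0.004]
wrist_force: [-0.6, 0.9, 0.1]
finger_gap: 0.0659
```

```bash
python3 d.py 0.5476 0.2297 0.2045
```

```text
t 13.82 pos [0.5491 0.2302 0.2038] gap 0.0659 F [-0.6  0.9  0.1]
slide [-0.0005 -0.0015 -0.0007] rot [ 0.0019 -0.0013  0.0011] q [-0.82  0.21  0.44  1.62 -0.09  1.32 -0.36]
```

Call:
drive_tool --slide '[[0, 0, 0.001], [0, 0, 0.001], [0, 0, 0]]' --rotation '[[0.002, -0.001, 0], [0, 0, 0], [0, 0, 0]]'

```text
time: 14.07
eef_pos: [0.5492, 0.2302, 0.2041]
orientation: [-2.22, -2.222, -0.002]
wrist_force: [0.2, 0.8, -1.0]
finger_gap: 0.0655
```

Call:
drive_tool --slide '[[0, 0, 0], [0, 0, 0], [0, 0, 0], [0, 0, 0]]' --rotation '[[0, 0, 0], [0, 0, 0], [0, 0, 0], [0, 0, 0]]' --jaw 1

```text
time: 14.4
eef_pos: [0.5495, 0.23, 0.2037]
orientation: [-2.221, -2.222, -0.002]
wrist_force: [-0.7, -0.1, -0.9]
finger_gap: 0.0832
```

```bash
python3 d.py 0.5476 0.2297 0.3;python3 -c "
from h import *
save(cam('wrist'),'w8.png')"
```

```text
t 14.4 pos [0.5495 0.23   0.2037] gap 0.0832 F [-0.7 -0.1 -0.9]
slide [-0.0002 -0.0018 -0.0964] rot [ 0.0008 -0.0013  0.0005] q [-0.82  0.22  0.44  1.62 -0.1   1.32 -0.36]
```

View pics/w8.png

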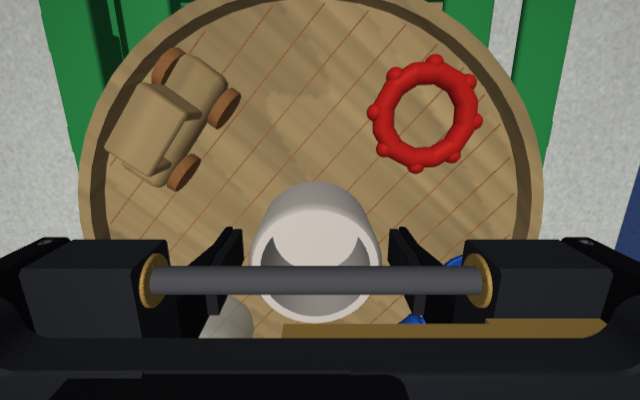

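Call:
drive_tool --slide '[[0, 0, -0.015], [0, 0, -0.025], [0, 0, -0.03], [0, 0, -0.03], [0, 0, -0.02], [-0.02, 0, 0], [-0.035, -0.003, 0], [-0.04, -0.009, 0], [-0.04, -0.009, 0], [-0.04, -0.009, 0], [-0.04, -0.009, 0], [-0.04, -0.009, 0]]' --rotation '[[0, 0, 0], [0, 0, 0], [0, 0, 0], [0, 0, 0], [0, 0, 0], [0, 0, 0], [0, 0, 0], [0, 0, 0], [0, 0, 0], [0, 0, 0], [0, 0, 0], [0, 0, 0]]'

```text
time: 15.45
eef_pos: [0.5018, -0.0207, 0.3254]
orientation: [-2.194, -2.245, 0.001]
wrist_force: [0.9, -0.0, 0.8]
finger_gap: 0.0869
```

```bash
python3 d.py 0.464 -0.1576 0.18
```

```text
t 15.45 pos [ 0.5018 -0.0207  0.3254] gap 0.0869 F [ 0.9 -0.   0.8]
slide [-0.1362 -0.0407  0.1454] rot [-0.0021 -0.0008  0.023 ] q [-0.64 -0.05  0.6   1.64  0.03  1.55 -0.01]
```

Call:
drive_tool --slide '[[-0.03, -0.009, 0.02], [-0.03, -0.009, 0.025], [-0.028, -0.009, 0.025], [-0.02, -0.009, 0.025], [-0.01, -0.003, 0.02], [0, 0, 0.01], [0, 0, 0]]' --rotation '[[0, 0, 0.023], [0, 0, 0], [0, 0, 0], [0, 0, 0], [0, 0, 0], [0, 0, 0], [0, 0, 0]]'

```text
time: 16.03
eef_pos: [0.4587, -0.1565, 0.1984]
orientation: [2.242, 2.195, 0.014]
wrist_force: [0.3, 0.6, 0.9]
finger_gap: 0.087
```

```bash
cat > rims.py <<'E'
import sys
from h import *
# rims.py cam x y ztop : rim circle near (x,y)
n=sys.argv[1]; x,y,zt=map(float,sys.argv[2:5]); c=cam(n); w=pts(c)
m=(abs(w[:,:,0]-x)<.045)&(abs(w[:,:,1]-y)<.045)&(w[:,:,2]>zt-.007)&(w[:,:,2]<zt+.006)
q=w[m]; print(n,len(q),np.round(circ(outer(q)),4),np.round((q.min(0)+q.max(0))/2,4),"size",np.round(q.max(0)-q.min(0),4),"z90",np.percentile(q[:,2],[50,90]).round(4))
E
python3 d.py 0.464 -0.1576 0.1; python3 rims.py wrist .464 -.1576 .047; python3 rims.py scene .549 .23 .242; python3 rims.py top .549 .23 .242; python3 -c "
from h import *
save(cam('scene'),'s9.png')"
```

```text
t 16.03 pos [ 0.4587 -0.1565  0.1984] gap 0.087 F [0.3 0.6 0.9]
slide [-0.0014  0.0045  0.0984] rot [ 0.0085 -0.0038 -0.0212] q [-0.51 -0.07  0.76  1.9   0.05  1.29  0.22]
wrist 1105 [ 0.4638 -0.1596  0.0328] [ 0.4641 -0.1596  0.0447] size [0.0654 0.0659 0.0093] z90 [0.047  0.0483]
scene 264 [0.5527 0.2319 0.0322] [0.5527 0.232  0.2403] size [0.064  0.0646 0.0104] z90 [0.24   0.2427]
top 351 [0.5488 0.2293 0.0325] [0.549  0.2295 0.24  ] size [0.0647 0.064  0.0093] z90 [0.2405 0.2423]
```

View pics/s9.png

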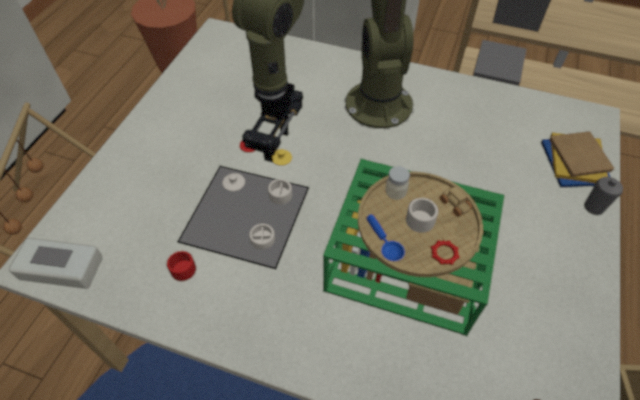

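Call:
drive_tool --slide '[[-0.002, 0.002, 0.01], [-0.001, 0, 0.02], [0, 0, 0.025], [0, 0, 0.025], [0, 0, 0.02], [0, 0, 0.01], [0, 0, 0], [0, 0, 0]]' --rotation '[[0.0085, -0.0038, -0.0212], [0, 0, 0], [0, 0, 0], [0, 0, 0], [0, 0, 0], [0, 0, 0], [0, 0, 0], [0, 0, 0]]'

```text
time: 16.9
eef_pos: [0.4796, -0.1504, 0.0984]
orientation: [2.18, 2.234, 0.025]
wrist_force: [-0.1, -0.3, 0.9]
finger_gap: 0.0869
```

```bash
python3 d.py 0.4625 -0.160 0.003
```

```text
t 16.9 pos [ 0.4796 -0.1504  0.0984] gap 0.0869 F [-0.1 -0.3  0.9]
slide [-0.0089 -0.0197  0.0949] rot [0.0255 0.0026 0.0244] q [-0.49  0.09  0.79  2.   -0.08  1.06  0.35]
```

Call:
drive_tool --slide '[[-0.007, -0.017, 0], [0, 0, 0.005], [0, 0, 0.005]]' --rotation '[[0.0255, 0.0026, 0.0244], [0, 0, 0], [0, 0, 0]]'

```text
time: 17.15
eef_pos: [0.4649, -0.1582, 0.0917]
orientation: [2.219, 2.219, 0.005]
wrist_force: [-0.5, 0.9, 0.9]
finger_gap: 0.087
```

```bash
python3 d.py 0.4625 -0.160 0.003
```

```text
t 17.15 pos [ 0.4649 -0.1582  0.0917] gap 0.087 F [-0.5  0.9  0.9]
slide [-0.0018 -0.0028  0.0887] rot [ 0.0044  0.     -0.0002] q [-0.48  0.09  0.8   2.01 -0.07  1.07  0.35]
```

Call:
drive_tool --slide '[[-0.0015, -0.0025, 0.01], [0, 0, 0.014], [0, 0, 0.014], [0, 0, 0.01], [0, 0, 0]]' --rotation '[[0.0044, 0, 0], [0, 0, 0], [0, 0, 0], [0, 0, 0], [0, 0, 0]]'

```text
time: 17.57
eef_pos: [0.4631, -0.1608, 0.0415]
orientation: [2.222, 2.218, 0.006]
wrist_force: [-0.4, 0.2, 0.1]
finger_gap: 0.087
```

```bash
python3 d.py 0.4625 -0.160 0.003; python3 rims.py wrist .464 -.1576 .047
```

```text
t 17.57 pos [ 0.4631 -0.1608  0.0415] gap 0.087 F [-0.4  0.2  0.1]
slide [ 0.0007 -0.0008  0.0385] rot [ 0.0042 -0.0012 -0.0019] q [-0.45  0.17  0.79  2.06 -0.15  0.96  0.42]
wrist 2898 [ 0.4637 -0.1594  0.033 ] [ 0.4641 -0.1535  0.0465] size [0.0896 0.054  0.0129] z90 [0.047  0.0482]
```

Call:
drive_tool --slide '[[0.0003, -0.0006, 0.01], [0, 0, 0.011], [0, 0, 0.01], [0, 0, 0.005], [0, 0, 0], [0, 0, 0]]' --rotation '[[0.004, -0.001, -0.002], [0, 0, 0], [0, 0, 0], [0, 0, 0], [0, 0, 0], [0, 0, 0]]'

```text
time: 18.12
eef_pos: [0.4639, -0.161, 0.0033]
orientation: [2.22, 2.221, 0.002]
wrist_force: [-0.3, 0.1, -0.4]
finger_gap: 0.0872
```

```bash
python3 d.py 0.4625 -0.1605 0.003
```

```text
t 18.12 pos [ 0.4639 -0.161   0.0033] gap 0.0872 F [-0.3  0.1 -0.4]
slide [ 0.0005 -0.0014  0.0003] rot [0.0019 0.0005 0.0004] q [-0.42  0.25  0.77  2.08 -0.23  0.89  0.48]
```

Call:
drive_tool --slide '[[0.0005, -0.0014, 0], [0, 0, 0], [0, 0, 0], [0, 0, 0], [0, 0, 0], [0, 0, 0]]' --rotation '[[0.0019, 0, 0], [0, 0, 0], [0, 0, 0], [0, 0, 0], [0, 0, 0], [0, 0, 0]]' --jaw 0.4

```text
time: 18.62
eef_pos: [0.4634, -0.1606, 0.0045]
orientation: [2.22, 2.221, 0.002]
wrist_force: [1.3, -0.4, -0.1]
finger_gap: 0.0664
```

```bash
python3 d.py 0.4625 -0.1605 0.003;  python3 -c "
from h import *
save(cam('wrist'),'w10.png')"
```

```text
t 18.62 pos [ 0.4634 -0.1606  0.0045] gap 0.0664 F [ 1.3 -0.4 -0.1]
slide [ 0.0001 -0.0009  0.0015] rot [0.0022 0.0003 0.0003] q [-0.42  0.25  0.77  2.08 -0.22  0.89  0.48]
```

View pics/w10.png

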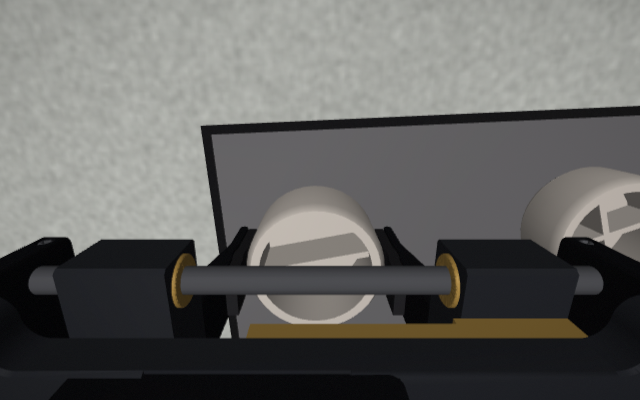

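Call:
drive_tool --slide '[[0, 0, -0.01], [0, 0, -0.025], [0, 0, -0.03], [0, 0, -0.035], [0, 0.005, -0.035], [0, 0.005, -0.035], [0, 0.005, -0.035], [0, 0.005, -0.035], [0, 0.005, -0.035], [0.01, 0.005, -0.03], [0.02, 0.008, -0.02], [0.03, 0.008, -0.01]]' --rotation '[[0, 0, 0], [0, 0, 0], [0, 0, 0], [0, 0, 0], [0, 0, 0], [0, 0, 0], [0, 0, 0], [0, 0, 0], [0, 0, 0], [0, 0, 0], [0, 0, 0], [0, 0, 0]]'

```text
time: 19.67
eef_pos: [0.5027, -0.1105, 0.3609]
orientation: [2.246, 2.195, -0.0]
wrist_force: [0.4, 0.1, -0.8]
finger_gap: 0.0664
```

```bash
python3 d.py 0.5495 0.230 0.33
```

```text
t 19.67 pos [ 0.5027 -0.1105  0.3609] gap 0.0664 F [ 0.4  0.1 -0.8]
slide [0.3415 0.0389 0.0308] rot [ 0.0005  0.0005 -0.023 ] q [-0.58 -0.03  0.74  1.55  0.02  1.61  0.13]
```

Call:
drive_tool --slide '[[0.033, 0.006, 0], [0.036, 0.005, 0.003], [0.036, 0.004, 0.003], [0.036, 0.004, 0.003], [0.036, 0.004, 0.003], [0.036, 0.004, 0.003], [0.034, 0.004, 0.003], [0.025, 0.003, 0.003], [0.015, 0, 0.003], [0.008, 0, 0], [0, 0, 0]]' --rotation '[[0, 0, -0.023], [0, 0, 0], [0, 0, 0], [0, 0, 0], [0, 0, 0], [0, 0, 0], [0, 0, 0], [0, 0, 0], [0, 0, 0], [0, 0, 0], [0, 0, 0]]'

```text
time: 20.58
eef_pos: [0.5393, 0.1978, 0.35]
orientation: [2.218, 2.209, 0.022]
wrist_force: [0.2, -0.8, 0.2]
finger_gap: 0.0659
```

```bash
python3 d.py 0.5495 0.230 0.27
```

```text
t 20.58 pos [0.5393 0.1978 0.35  ] gap 0.0659 F [ 0.2 -0.8  0.2]
slide [0.032  0.0087 0.0802] rot [ 0.0175 -0.0023 -0.004 ] q [-0.84  0.12  0.49  1.44 -0.05  1.58 -0.36]
```

Call:
drive_tool --slide '[[0.015, 0.004, 0.01], [0.01, 0.003, 0.015], [0.005, 0, 0.015], [0, 0, 0.015], [0, 0, 0.01], [0, 0, 0]]' --rotation '[[0.0175, -0.002, -0.004], [0, 0, 0], [0, 0, 0], [0, 0, 0], [0, 0, 0], [0, 0, 0]]'

```text
time: 21.08
eef_pos: [0.5501, 0.2158, 0.2883]
orientation: [2.234, 2.2, 0.005]
wrist_force: [0.1, -0.7, -0.4]
finger_gap: 0.0662
```

```bash
python3 d.py 0.5495 0.230 0.26
```

```text
t 21.08 pos [0.5501 0.2158 0.2883] gap 0.0662 F [ 0.1 -0.7 -0.4]
slide [ 0.0142 -0.001   0.0282] rot [ 0.0065  0.0019 -0.0156] q [-0.84  0.17  0.48  1.51 -0.08  1.48 -0.37]
```

Call:
drive_tool --slide '[[0.012, 0, 0.003], [0.002, 0, 0.006], [0, 0, 0.006], [0, 0, 0.006], [0, 0, 0]]' --rotation '[[0.0065, 0.002, -0.0156], [0, 0, 0], [0, 0, 0], [0, 0, 0], [0, 0, 0]]'

```text
time: 21.5
eef_pos: [0.5523, 0.2275, 0.2691]
orientation: [2.225, 2.216, 0.006]
wrist_force: [0.5, -0.2, -0.8]
finger_gap: 0.0667
```

```bash
python3 d.py 0.5495 0.230 0.248
```

```text
t 21.5 pos [0.5523 0.2275 0.2691] gap 0.0667 F [ 0.5 -0.2 -0.8]
slide [ 0.0025 -0.0029  0.0211] rot [ 0.0038 -0.0019 -0.004 ] q [-0.84  0.19  0.48  1.52 -0.09  1.44 -0.37]
```

Call:
drive_tool --slide '[[0.0025, -0.0029, 0.005], [0, 0, 0.005], [0, 0, 0]]' --rotation '[[0.0038, -0.0019, -0.004], [0, 0, 0], [0, 0, 0]]'

```text
time: 21.75
eef_pos: [0.5493, 0.2301, 0.2585]
orientation: [2.221, 2.222, 0.0]
wrist_force: [-0.4, -1.0, -1.2]
finger_gap: 0.0663
```

```bash
python3 d.py 0.5495 0.230 0.2375;  python3 -c "
from h import *
save(cam('wrist'),'w11.png'); save(cam('scene'),'s11.png',(330,140,510,290),4)"
```

```text
t 21.75 pos [0.5493 0.2301 0.2585] gap 0.0663 F [-0.4 -1.  -1.2]
slide [-0.0001  0.0002  0.021 ] rot [0.0002 0.0001 0.0004] q [-0.85  0.19  0.47  1.54 -0.09  1.43 -0.37]
```

View pics/s11.png

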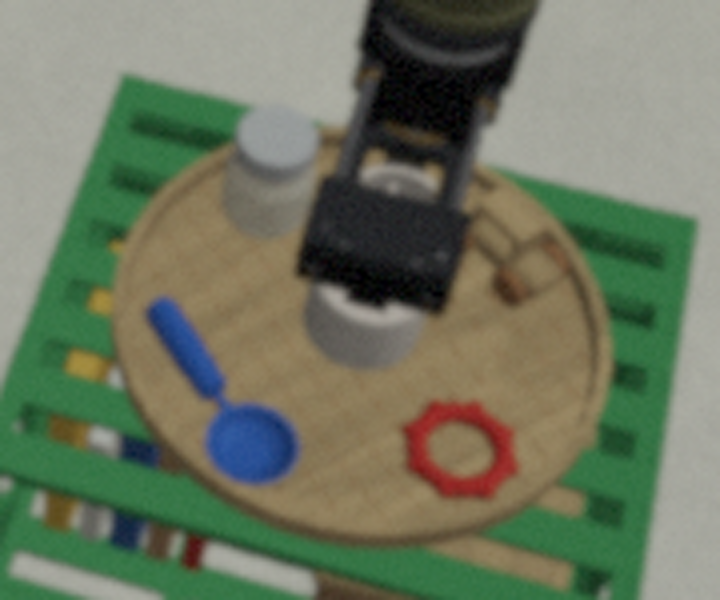

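View pics/w11.png

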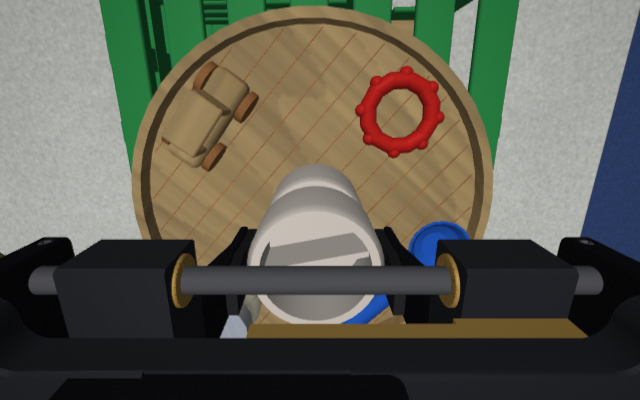

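Call:
drive_tool --slide '[[0, 0, 0.004], [0, 0, 0.004], [0, 0, 0.003], [0, 0, 0.003], [0, 0, 0]]' --rotation '[[0, 0, 0], [0, 0, 0], [0, 0, 0], [0, 0, 0], [0, 0, 0]]'

```text
time: 22.27
eef_pos: [0.5501, 0.2304, 0.2447]
orientation: [2.221, 2.221, 0.004]
wrist_force: [-0.5, -0.6, -0.7]
finger_gap: 0.0663
```

```bash
python3 d.py 0.5495 0.230 0.2375
```

```text
t 22.27 pos [0.5501 0.2304 0.2447] gap 0.0663 F [-0.5 -0.6 -0.7]
slide [-0.0004 -0.0006  0.0072] rot [ 0.0023 -0.0012  0.0003] q [-0.85  0.2   0.47  1.56 -0.09  1.4  -0.37]
```

Call:
drive_tool --slide '[[0, -0.0006, 0.002], [0, 0, 0.002], [0, 0, 0.002], [0, 0, 0.002], [0, 0, 0]]' --rotation '[[0.002, -0.001, 0], [0, 0, 0], [0, 0, 0], [0, 0, 0], [0, 0, 0]]'

```text
time: 22.68
eef_pos: [0.5499, 0.2305, 0.2373]
orientation: [2.221, 2.222, 0.003]
wrist_force: [-0.8, 0.5, -0.5]
finger_gap: 0.0663
```

```bash
python3 d.py 0.5495 0.230 0.2375
```

```text
t 22.68 pos [0.5499 0.2305 0.2373] gap 0.0663 F [-0.8  0.5 -0.5]
slide [-0.0005 -0.0004 -0.0002] rot [ 0.0014 -0.0011  0.0002] q [-0.85  0.2   0.47  1.57 -0.09  1.39 -0.36]
```

Call:
drive_tool --slide '[[0, 0, 0.001], [0, 0, 0]]' --rotation '[[0, 0, 0], [0, 0, 0]]'

```text
time: 22.85
eef_pos: [0.5501, 0.2306, 0.2372]
orientation: [2.221, 2.221, 0.005]
wrist_force: [0.6, -0.6, -1.6]
finger_gap: 0.0659
```

Call:
drive_tool --slide '[[0, 0, 0], [0, 0, 0], [0, 0, 0], [0, 0, 0]]' --rotation '[[0, 0, 0], [0, 0, 0], [0, 0, 0], [0, 0, 0]]' --jaw 1

```text
time: 23.18
eef_pos: [0.5502, 0.2307, 0.2366]
orientation: [2.221, 2.221, 0.005]
wrist_force: [0.5, 0.6, -0.6]
finger_gap: 0.0834
```

```bash
python3 d.py 0.5495 0.230 0.3; python3 -c "
from h import *
save(cam('wrist'),'w12.png')";python3 rims.py wrist .55 .23 .28
```

```text
t 23.18 pos [0.5502 0.2307 0.2366] gap 0.0834 F [ 0.5  0.6 -0.6]
slide [-0.0005 -0.0005 -0.0634] rot [ 0.0024 -0.0018  0.0002] q [-0.85  0.2   0.47  1.58 -0.09  1.38 -0.36]
wrist 5162 [0.5515 0.2331 0.0324] [0.55   0.2342 0.2795] size [0.09   0.0617 0.013 ] z90 [0.2798 0.2811]
```

View pics/w12.png

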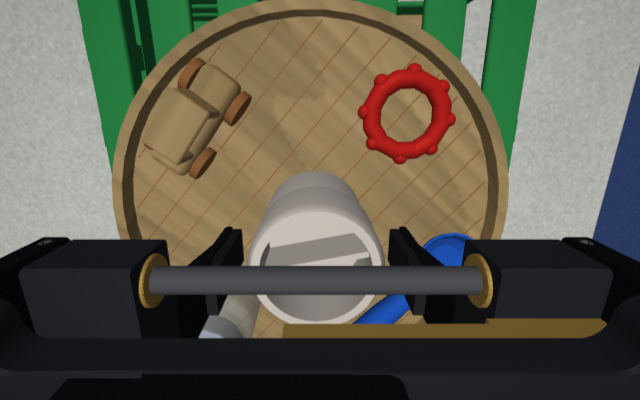

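Call:
drive_tool --slide '[[0, 0, -0.01], [0, 0, -0.02], [0, 0, -0.025], [0, 0, -0.025], [-0.01, 0, -0.015], [-0.025, 0.005, 0], [-0.038, 0.005, 0], [-0.04, 0.007, 0], [-0.04, 0.007, 0], [-0.04, 0.007, 0], [-0.04, 0.007, 0], [-0.04, 0.007, 0]]' --rotation '[[0, 0, 0], [0, 0, 0], [0, 0, 0], [0, 0, 0], [0, 0, 0], [0, 0, 0], [0, 0, 0], [0, 0, 0], [0, 0, 0], [0, 0, 0], [0, 0, 0], [0, 0, 0]]'

```text
time: 24.28
eef_pos: [0.598, -0.0358, 0.3434]
orientation: [-2.19, -2.252, -0.019]
wrist_force: [1.1, 0.6, -0.4]
finger_gap: 0.0868
```

```bash
python3 d.py 0.6124 -0.149 0.18
```

```text
t 24.28 pos [ 0.598  -0.0358  0.3434] gap 0.0868 F [ 1.1  0.6 -0.4]
slide [-0.1149  0.0099  0.1625] rot [ 0.0084 -0.0089  0.0282] q [-0.53  0.2   0.66  1.39 -0.13  1.59  0.15]
```

Call:
drive_tool --slide '[[-0.03, 0.003, 0.02], [-0.025, 0.003, 0.025], [-0.02, 0.002, 0.025], [-0.015, 0.002, 0.03], [-0.005, 0, 0.03], [0, 0, 0.015], [0, 0, 0]]' --rotation '[[0.0084, -0.0089, 0.028], [0, 0, 0], [0, 0, 0], [0, 0, 0], [0, 0, 0], [0, 0, 0], [0, 0, 0]]'

```text
time: 24.87
eef_pos: [0.6111, -0.1538, 0.2024]
orientation: [2.235, 2.186, 0.006]
wrist_force: [-0.8, -0.1, 0.0]
finger_gap: 0.0869
```

```bash
python3 d.py 0.6124 -0.149 0.1; python3 rims.py wrist .6124 -.149 .039; python3 rims.py scene .55 .23 .28;python3 rims.py top .55 .23 .28
```

```text
t 24.87 pos [ 0.6111 -0.1538  0.2024] gap 0.0869 F [-0.8 -0.1  0. ]
slide [ 0.0056 -0.0002  0.1024] rot [ 0.0137  0.0081 -0.0221] q [-0.37  0.32  0.71  1.56 -0.21  1.33  0.34]
wrist 1049 [ 0.6141 -0.1491  0.0327] [ 0.6144 -0.1491  0.0368] size [0.065  0.0651 0.0095] z90 [0.039  0.0403]
scene 284 [0.5535 0.2339 0.0322] [0.5533 0.2338 0.2787] size [0.0651 0.0649 0.0113] z90 [0.2779 0.2806]
top 381 [0.5497 0.2311 0.0326] [0.5503 0.2312 0.278 ] size [0.0651 0.065  0.0099] z90 [0.2784 0.2804]
```

Call:
drive_tool --slide '[[0.004, 0.001, 0.01], [0, 0, 0.02], [0, 0, 0.025], [0, 0, 0.025], [0, 0, 0.015], [0, 0, 0.005], [0, 0, 0]]' --rotation '[[0.0137, 0.008, -0.022], [0, 0, 0], [0, 0, 0], [0, 0, 0], [0, 0, 0], [0, 0, 0], [0, 0, 0]]'

```text
time: 25.6
eef_pos: [0.6294, -0.1442, 0.121]
orientation: [2.188, 2.221, 0.038]
wrist_force: [0.1, 1.0, -0.1]
finger_gap: 0.087
```

```bash
python3 d.py 0.6127 -0.1495 0.0
```

```text
t 25.6 pos [ 0.6294 -0.1442  0.121 ] gap 0.087 F [ 0.1  1.  -0.1]
slide [-0.0051 -0.0209  0.1204] rot [ 0.0343 -0.0003  0.0149] q [-0.34  0.4   0.67  1.63 -0.28  1.17  0.41]
```

Call:
drive_tool --slide '[[-0.004, -0.018, 0], [0, 0, 0.006], [0, 0, 0.01], [0, 0, 0.01]]' --rotation '[[0.0343, 0, 0.0149], [0, 0, 0], [0, 0, 0], [0, 0, 0]]'

```text
time: 25.93
eef_pos: [0.6187, -0.1475, 0.1021]
orientation: [2.209, 2.218, 0.017]
wrist_force: [-0.2, 0.2, -0.4]
finger_gap: 0.087
```

```bash
python3 d.py 0.6127 -0.1495 0.0
```

```text
t 25.93 pos [ 0.6187 -0.1475  0.1021] gap 0.087 F [-0.2  0.2 -0.4]
slide [-0.0019 -0.0076  0.102 ] rot [0.0154 0.0003 0.004 ] q [-0.34  0.41  0.67  1.66 -0.28  1.15  0.41]
```

Call:
drive_tool --slide '[[-0.0015, -0.007, 0.01], [0, 0, 0.015], [0, 0, 0.017], [0, 0, 0.012], [0, 0, 0.005], [0, 0, 0]]' --rotation '[[0.0154, 0, 0.004], [0, 0, 0], [0, 0, 0], [0, 0, 0], [0, 0, 0], [0, 0, 0]]'

```text
time: 26.43
eef_pos: [0.6111, -0.1479, 0.0363]
orientation: [-2.218, -2.221, 0.003]
wrist_force: [0.2, 0.1, 0.1]
finger_gap: 0.0871
```

```bash
python3 d.py 0.6127 -0.1495 0.0
```

```text
t 26.43 pos [ 0.6111 -0.1479  0.0363] gap 0.0871 F [0.2 0.1 0.1]
slide [-0.0016  0.0017  0.0362] rot [-0.003  -0.0004  0.0013] q [-0.31  0.48  0.64  1.71 -0.32  1.06  0.44]
```

Call:
drive_tool --slide '[[-0.0016, 0.0017, 0.006], [0, 0, 0.009], [0, 0, 0.01], [0, 0, 0.006], [0, 0, 0], [0, 0, 0]]' --rotation '[[-0.003, 0, 0.001], [0, 0, 0], [0, 0, 0], [0, 0, 0], [0, 0, 0], [0, 0, 0]]'

```text
time: 26.93
eef_pos: [0.614, -0.15, 0.0031]
orientation: [2.22, 2.221, 0.002]
wrist_force: [-0.5, 0.3, -0.2]
finger_gap: 0.0868
```

```bash
python3 d.py 0.6127 -0.1495 0.0
```

```text
t 26.93 pos [ 0.614  -0.15    0.0031] gap 0.0868 F [-0.5  0.3 -0.2]
slide [ 0.0005 -0.0013  0.0031] rot [0.0021 0.0001 0.0002] q [-0.29  0.52  0.62  1.73 -0.36  1.    0.46]
```

Call:
drive_tool --slide '[[0.0005, -0.0013, 0.003], [0, 0, 0.001], [0, 0, 0]]' --rotation '[[0.002, 0, 0], [0, 0, 0], [0, 0, 0]]'

```text
time: 27.18
eef_pos: [0.6131, -0.1496, -0.0007]
orientation: [2.221, 2.221, 0.001]
wrist_force: [0.1, 0.4, -0.2]
finger_gap: 0.0871
```

Call:
drive_tool --slide '[[0, 0, 0], [0, 0, 0], [0, 0, 0], [0, 0, 0], [0, 0, 0], [0, 0, 0]]' --rotation '[[0, 0, 0], [0, 0, 0], [0, 0, 0], [0, 0, 0], [0, 0, 0], [0, 0, 0]]' --jaw 0.4

```text
time: 27.68
eef_pos: [0.6139, -0.1496, 0.0005]
orientation: [2.22, 2.22, 0.003]
wrist_force: [0.4, 0.3, -0.2]
finger_gap: 0.0657
```

```bash
python3 d.py 0.6127 -0.1495 0.0;  python3 -c "
from h import *
save(cam('wrist'),'w13.png')"; python3 rims.py wrist .6124 -.149 .039
```

```text
t 27.68 pos [ 6.139e-01 -1.496e-01  5.000e-04] gap 0.0657 F [ 0.4  0.3 -0.2]
slide [ 0.0001 -0.0012  0.0005] rot [0.0029 0.0001 0.0004] q [-0.29  0.53  0.62  1.73 -0.36  0.99  0.46]
wrist 5353 [ 0.6153 -0.1476  0.0323] [ 0.6141 -0.1475  0.0385] size [0.0867 0.0639 0.0129] z90 [0.039  0.0403]
```

View pics/w13.png

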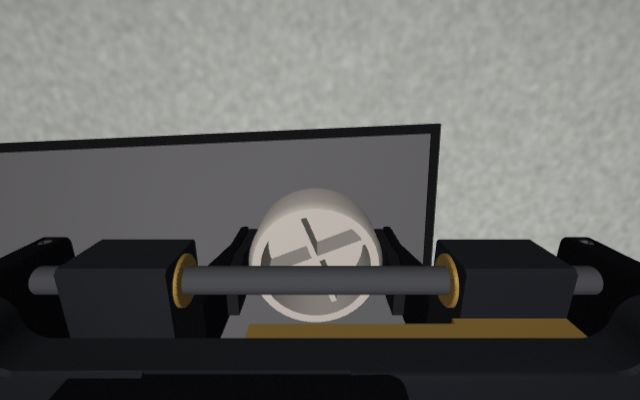

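Call:
drive_tool --slide '[[0, 0, -0.01], [0, 0, -0.025], [0, 0, -0.03], [0, 0, -0.035], [0, 0, -0.035], [0, 0, -0.035], [0, 0, -0.035], [0, 0, -0.035], [0.005, 0, -0.035], [0.015, -0.003, -0.035], [0.025, -0.005, -0.025], [0.033, -0.006, -0.015]]' --rotation '[[0, 0, 0], [0, 0, 0], [0, 0, 0], [0, 0, 0], [0, 0, 0], [0, 0, 0], [0, 0, 0], [0, 0, 0], [0, 0, 0], [0, 0, 0], [0, 0, 0], [0, 0, 0]]'

```text
time: 28.78
eef_pos: [0.593, -0.0807, 0.3692]
orientation: [-2.244, -2.198, 0.011]
wrist_force: [-0.1, 0.5, -0.5]
finger_gap: 0.0659
```

```bash
python3 d.py 0.55 0.2305 0.35
```

```text
t 28.78 pos [ 0.593  -0.0807  0.3692] gap 0.0659 F [-0.1  0.5 -0.5]
slide [ 0.3104 -0.0494  0.0179] rot [-0.005   0.0049 -0.0209] q [-0.48  0.22  0.7   1.33 -0.13  1.65  0.18]
```

Call:
drive_tool --slide '[[0.034, -0.006, 0], [0.036, -0.006, 0.001], [0.036, -0.006, 0.002], [0.036, -0.006, 0.002], [0.036, -0.006, 0.002], [0.034, -0.006, 0.002], [0.028, -0.004, 0.003], [0.02, -0.003, 0.003], [0.012, 0, 0.003], [0.006, 0, 0], [0, 0, 0]]' --rotation '[[-0.005, 0.005, -0.021], [0, 0, 0], [0, 0, 0], [0, 0, 0], [0, 0, 0], [0, 0, 0], [0, 0, 0], [0, 0, 0], [0, 0, 0], [0, 0, 0], [0, 0, 0]]'

```text
time: 29.7
eef_pos: [0.5466, 0.2121, 0.367]
orientation: [2.213, 2.218, 0.032]
wrist_force: [-0.1, 0.7, -0.0]
finger_gap: 0.0659
```

```bash
python3 d.py 0.55 0.2305 0.30
```

```text
t 29.7 pos [0.5466 0.2121 0.367 ] gap 0.0659 F [-0.1  0.7 -0. ]
slide [0.0179 0.0021 0.0672] rot [ 0.0201 -0.0084  0.002 ] q [-0.85  0.14  0.5   1.38 -0.07  1.61 -0.36]
```

Call:
drive_tool --slide '[[0.01, 0, 0.005], [0.008, 0.002, 0.01], [0, 0, 0.012], [0, 0, 0.012], [0, 0, 0.012], [0, 0, 0]]' --rotation '[[0.02, -0.0084, 0.002], [0, 0, 0], [0, 0, 0], [0, 0, 0], [0, 0, 0], [0, 0, 0]]'

```text
time: 30.2
eef_pos: [0.5527, 0.2196, 0.3135]
orientation: [2.233, 2.201, -0.0]
wrist_force: [0.5, -0.5, -1.2]
finger_gap: 0.0655
```

```bash
python3 d.py 0.55 0.2305 0.295
```

```text
t 30.2 pos [0.5527 0.2196 0.3135] gap 0.0655 F [ 0.5 -0.5 -1.2]
slide [ 0.0109 -0.0029  0.0185] rot [ 0.004   0.0042 -0.0144] q [-0.85  0.18  0.49  1.45 -0.08  1.53 -0.37]
```

Call:
drive_tool --slide '[[0.01, -0.0025, 0.003], [0, 0, 0.006], [0, 0, 0.006], [0, 0, 0]]' --rotation '[[0.004, 0.004, -0.0144], [0, 0, 0], [0, 0, 0], [0, 0, 0]]'

```text
time: 30.53
eef_pos: [0.5509, 0.2268, 0.2971]
orientation: [2.225, 2.217, -0.0]
wrist_force: [-0.6, 0.2, -0.5]
finger_gap: 0.0655
```

```bash
python3 d.py 0.55 0.2305 0.2715
```

```text
t 30.53 pos [0.5509 0.2268 0.2971] gap 0.0655 F [-0.6  0.2 -0.5]
slide [ 0.0037 -0.0009  0.0256] rot [ 0.0002  0.0005 -0.0036] q [-0.85  0.19  0.49  1.47 -0.09  1.5  -0.37]
```

Call:
drive_tool --slide '[[0.0035, -0.001, 0.002], [0, 0, 0.002], [0, 0, 0.002], [0, 0, 0]]' --rotation '[[0, 0, -0.0036], [0, 0, 0], [0, 0, 0], [0, 0, 0]]'

```text
time: 30.87
eef_pos: [0.5502, 0.2307, 0.2914]
orientation: [2.22, 2.221, 0.002]
wrist_force: [0.4, -0.5, -0.4]
finger_gap: 0.0654
```

```bash
python3 d.py 0.55 0.2305 0.2715
```

```text
t 30.87 pos [0.5502 0.2307 0.2914] gap 0.0654 F [ 0.4 -0.5 -0.4]
slide [-0.0002 -0.0003  0.0199] rot [ 0.0017 -0.0002  0.0005] q [-0.85  0.19  0.48  1.48 -0.09  1.49 -0.37]
```

Call:
drive_tool --slide '[[0, 0, 0.004], [0, 0, 0.004], [0, 0, 0.003], [0, 0, 0.003], [0, 0, 0]]' --rotation '[[0.0017, 0, 0], [0, 0, 0], [0, 0, 0], [0, 0, 0], [0, 0, 0]]'

```text
time: 31.28
eef_pos: [0.5505, 0.2307, 0.2764]
orientation: [2.221, 2.222, 0.001]
wrist_force: [-1.2, 1.1, -0.8]
finger_gap: 0.0659
```

```bash
python3 d.py 0.55 0.2305 0.2715
```

```text
t 31.28 pos [0.5505 0.2307 0.2764] gap 0.0659 F [-1.2  1.1 -0.8]
slide [-0.0002 -0.0005  0.0049] rot [ 0.0007 -0.0005  0.0005] q [-0.85  0.19  0.48  1.51 -0.09  1.46 -0.37]
```

Call:
drive_tool --slide '[[0, 0, 0.002], [0, 0, 0.002], [0, 0, 0.0015], [0, 0, 0.001], [0, 0, 0]]' --rotation '[[0, 0, 0], [0, 0, 0], [0, 0, 0], [0, 0, 0], [0, 0, 0]]'

```text
time: 31.7
eef_pos: [0.5509, 0.2308, 0.2717]
orientation: [2.221, 2.222, 0.005]
wrist_force: [-0.2, -0.3, 0.1]
finger_gap: 0.0658
```

```bash
python3 d.py 0.55 0.2305 0.2715
```

```text
t 31.7 pos [0.5509 0.2308 0.2717] gap 0.0658 F [-0.2 -0.3  0.1]
slide [-0.0003 -0.0009  0.0002] rot [ 0.0025 -0.0021  0.0004] q [-0.85  0.19  0.48  1.52 -0.09  1.45 -0.37]
```

Call:
drive_tool --slide '[[0, -0.0004, 0.001], [0, 0, 0]]' --rotation '[[0, 0, 0], [0, 0, 0]]'

```text
time: 31.87
eef_pos: [0.5511, 0.2309, 0.2714]
orientation: [2.221, 2.221, 0.008]
wrist_force: [0.9, 0.0, -0.6]
finger_gap: 0.0656
```

Call:
drive_tool --slide '[[0, 0, 0], [0, 0, 0], [0, 0, 0], [0, 0, 0]]' --rotation '[[0, 0, 0], [0, 0, 0], [0, 0, 0], [0, 0, 0]]' --jaw 1

```text
time: 32.2
eef_pos: [0.5509, 0.2309, 0.2707]
orientation: [2.221, 2.221, 0.007]
wrist_force: [-0.2, 0.2, 0.2]
finger_gap: 0.0831
```

```bash
python3 d.py 0.55 0.2305 0.2715; python3 rims.py wrist .55 .23 .31; python3 -c "
from h import *
save(cam('wrist'),'w14.png')"
```

```text
t 32.2 pos [0.5509 0.2309 0.2707] gap 0.0831 F [-0.2  0.2  0.2]
slide [-0.0004 -0.0009 -0.0008] rot [ 0.0036 -0.0026  0.0003] q [-0.85  0.19  0.48  1.52 -0.09  1.45 -0.37]
wrist 5068 [0.5521 0.2328 0.0324] [0.55   0.2329 0.3095] size [0.09   0.0638 0.013 ] z90 [0.3098 0.3111]
```

View pics/w14.png

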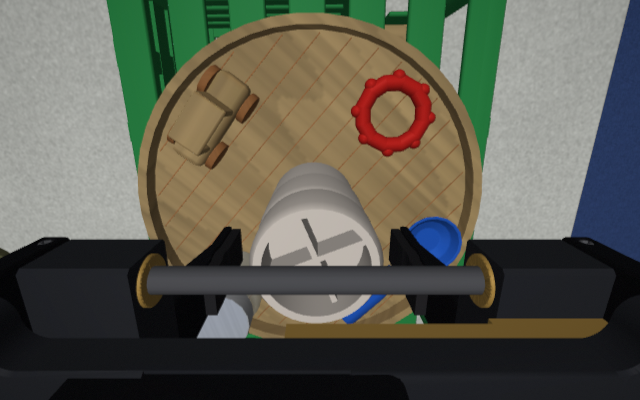

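Call:
drive_tool --slide '[[0, 0, -0.01], [0, 0, -0.02], [0, 0, -0.025], [0, 0, -0.02], [-0.015, 0, -0.01], [-0.03, -0.004, 0], [-0.04, -0.007, 0], [-0.04, -0.007, 0], [-0.04, -0.007, 0], [-0.04, -0.007, 0], [-0.04, -0.007, 0], [-0.04, -0.007, 0]]' --rotation '[[0, 0, 0], [0, 0, 0], [0, 0, 0], [0, 0, 0], [0, 0, 0], [0, 0, 0], [0, 0, 0], [0, 0, 0], [0, 0, 0], [0, 0, 0], [0, 0, 0], [0, 0, 0]]'

```text
time: 33.3
eef_pos: [0.5041, -0.0558, 0.3606]
orientation: [2.203, 2.239, 0.007]
wrist_force: [1.7, -0.9, 0.2]
finger_gap: 0.0864
```

```bash
python3 d.py 0.465 -0.302 0.18
```

```text
t 33.3 pos [ 0.5041 -0.0558  0.3606] gap 0.0864 F [ 1.7 -0.9  0.2]
slide [-0.246  -0.0438  0.1798] rot [ 0.0036 -0.0027  0.0165] q [-0.64 -0.05  0.68  1.57  0.03  1.61  0.06]
```

Call:
drive_tool --slide '[[-0.038, -0.007, 0], [-0.038, -0.007, 0.01], [-0.038, -0.007, 0.02], [-0.038, -0.007, 0.025], [-0.035, -0.007, 0.03], [-0.025, -0.006, 0.03], [-0.012, 0, 0.025], [0, 0, 0.02], [0, 0, 0]]' --rotation '[[0.0036, -0.0027, 0.0165], [0, 0, 0], [0, 0, 0], [0, 0, 0], [0, 0, 0], [0, 0, 0], [0, 0, 0], [0, 0, 0], [0, 0, 0]]'

```text
time: 34.05
eef_pos: [0.4508, -0.295, 0.2102]
orientation: [2.249, 2.182, 0.015]
wrist_force: [-0.5, 0.6, 0.1]
finger_gap: 0.0869
```

```bash
python3 d.py 0.465 -0.302 0.1; python3 rims.py wrist .465 -.302 .017; python3 rims.py scene .55 .23 .31; python3 rims.py top .55 .23 .31
python3 - <<'E'
from h import *
c=cam('wrist'); save(c,'w15.png'); save(cam('scene'),'s15.png',(330,140,510,290),4)
w=pts(c); m=(w[:,:,2]>.03)&(w[:,:,2]<.045)&(abs(w[:,:,0]-.465)<.05)&(abs(w[:,:,1]+.302)<.05)
q=w[m]; print("knob",len(q),np.round((q.min(0)+q.max(0))/2,4),np.round(q.max(0)-q.min(0),4),circ(outer(q,18)).round(4))
for z in (.018,.022,.026,.03,.034,.038):
    q=w[(abs(w[:,:,2]-z)<.002)&(abs(w[:,:,0]-.465)<.02)&(abs(w[:,:,1]+.302)<.02)]; print(z,len(q),np.round(q.max(0)-q.min(0),4) if len(q) else 0)
E
```

```text
t 34.05 pos [ 0.4508 -0.295   0.2102] gap 0.0869 F [-0.5  0.6  0.1]
slide [-0.0066  0.013   0.1103] rot [ 0.0127 -0.0005 -0.0302] q [-0.37  0.09  0.97  1.77 -0.09  1.31  0.59]
wrist 1743 [ 0.4658 -0.3031  0.0315] [ 0.4656 -0.3033  0.0159] size [0.0624 0.0627 0.0101] z90 [0.0164 0.0177]
scene 300 [0.5549 0.2335 0.0319] [0.5551 0.2336 0.3076] size [0.0657 0.0654 0.0091] z90 [0.3082 0.3107]
top 415 [0.5506 0.2308 0.0325] [0.5509 0.2308 0.3079] size [0.0642 0.0642 0.0096] z90 [0.3086 0.3105]
knob 332 [ 0.4655 -0.303   0.0373] [0.022  0.0225 0.0131] [ 0.4658 -0.3031  0.0114]
0.018 598 [0.0391 0.0399 0.004 ]
0.022 8 [0.0193 0.0064 0.0003]
0.026 0 0
0.03 6 [0.0189 0.0096 0.0026]
0.034 13 [0.0201 0.01   0.0037]
0.038 50 [0.022  0.0225 0.0035]
```

View pics/w15.png

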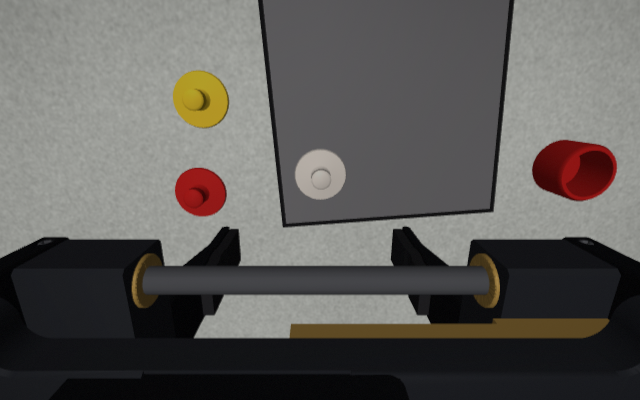

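View pics/s15.png

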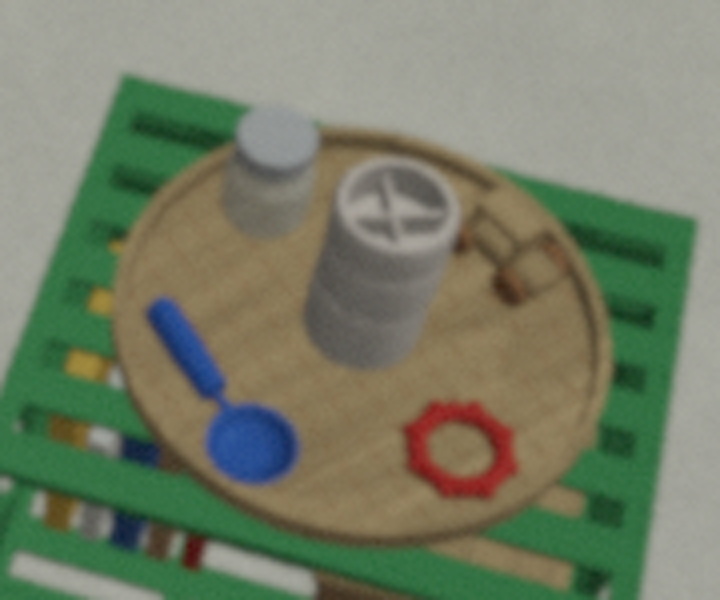

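Call:
drive_tool --slide '[[-0.006, 0.01, 0.01], [0, 0, 0.02], [0, 0, 0.025], [0, 0, 0.02], [0, 0, 0.01], [0, 0, 0]]' --rotation '[[0.0127, 0, -0.03], [0, 0, 0], [0, 0, 0], [0, 0, 0], [0, 0, 0], [0, 0, 0]]'

```text
time: 34.8
eef_pos: [0.4787, -0.2974, 0.138]
orientation: [2.181, 2.23, 0.026]
wrist_force: [-0.8, -0.0, 0.7]
finger_gap: 0.0871
```

```bash
python3 d.py 0.4645 -0.3035 0.01
```

```text
t 34.8 pos [ 0.4787 -0.2974  0.138 ] gap 0.0871 F [-0.8 -0.   0.7]
slide [-0.0053 -0.0178  0.1275] rot [0.0275 0.0042 0.0222] q [-0.31  0.24  0.94  1.82 -0.22  1.17  0.72]
```

Call:
drive_tool --slide '[[-0.005, -0.015, 0], [0, 0, 0.01], [0, 0, 0.015], [0, 0, 0.01], [0, 0, 0]]' --rotation '[[0.0275, 0.004, 0.022], [0, 0, 0], [0, 0, 0], [0, 0, 0], [0, 0, 0]]'

```text
time: 35.22
eef_pos: [0.466, -0.3036, 0.1045]
orientation: [2.217, 2.219, 0.004]
wrist_force: [0.0, 0.6, -0.5]
finger_gap: 0.087
```

```bash
python3 d.py 0.4645 -0.3035 0.01
```

```text
t 35.22 pos [ 0.466  -0.3036  0.1045] gap 0.087 F [ 0.   0.6 -0.5]
slide [ 0.0002 -0.0019  0.0945] rot [0.0049 0.0015 0.001 ] q [-0.28  0.28  0.93  1.85 -0.25  1.13  0.75]
```

Call:
drive_tool --slide '[[0, -0.0015, 0.01], [0, 0, 0.016], [0, 0, 0.016], [0, 0, 0.012], [0, 0, 0.005], [0, 0, 0]]' --rotation '[[0.005, 0.0015, 0.001], [0, 0, 0], [0, 0, 0], [0, 0, 0], [0, 0, 0], [0, 0, 0]]'

```text
time: 35.72
eef_pos: [0.4644, -0.3038, 0.0407]
orientation: [-2.221, -2.22, 0.001]
wrist_force: [-0.3, -0.0, 0.2]
finger_gap: 0.0875
```

```bash
python3 d.py 0.4645 -0.3035 0.01; python3 rims.py wrist .465 -.302 .017
```

```text
t 35.72 pos [ 0.4644 -0.3038  0.0407] gap 0.0875 F [-0.3 -0.   0.2]
slide [0.0003 0.0001 0.0307] rot [-0.0009 -0.0003 -0.0003] q [-0.22  0.38  0.89  1.9  -0.34  1.02  0.81]
wrist 5144 [ 0.4658 -0.3027  0.0316] [ 0.4655 -0.3029  0.0168] size [0.0634 0.0628 0.012 ] z90 [0.0163 0.0176]
```

Call:
drive_tool --slide '[[0, 0, 0.008], [0, 0, 0.01], [0, 0, 0.007], [0, 0, 0.004], [0, 0, 0], [0, 0, 0]]' --rotation '[[0, 0, 0], [0, 0, 0], [0, 0, 0], [0, 0, 0], [0, 0, 0], [0, 0, 0]]'

```text
time: 36.27
eef_pos: [0.4662, -0.3048, 0.011]
orientation: [2.22, 2.219, 0.002]
wrist_force: [-0.3, -0.3, 0.0]
finger_gap: 0.0865
```

```bash
python3 d.py 0.4645 -0.3038 0.01; python3 tips.py
```

```text
t 36.27 pos [ 0.4662 -0.3048  0.011 ] gap 0.0865 F [-0.3 -0.3  0. ]
slide [ 0.001  -0.0018  0.001 ] rot [ 0.0027  0.0011 -0.0001] q [-0.19  0.42  0.86  1.92 -0.39  0.97  0.85]
finger -1 2162 tool x max 0.0157 inner y -0.0419 tip z 0.0076
finger 1 2007 tool x max 0.0108 inner y 0.0447 tip z -0.0109
36.3167 [ 0.46622294 -0.30477004  0.01108221] 0.0873698070936725
```

Call:
drive_tool --slide '[[0.001, -0.0018, 0.001], [0, 0, 0], [0, 0, 0], [0, 0, 0], [0, 0, 0], [0, 0, 0], [0, 0, 0], [0, 0, 0], [0, 0, 0], [0, 0, 0], [0, 0, 0], [0, 0, 0]]' --rotation '[[0.0027, 0.001, 0], [0, 0, 0], [0, 0, 0], [0, 0, 0], [0, 0, 0], [0, 0, 0], [0, 0, 0], [0, 0, 0], [0, 0, 0], [0, 0, 0], [0, 0, 0], [0, 0, 0]]' --jaw 0

```text
time: 37.32
eef_pos: [0.4655, -0.3042, 0.0116]
orientation: [2.22, 2.22, 0.002]
wrist_force: [-0.1, 0.7, 0.9]
finger_gap: 0.0221
```

```bash
python3 d.py 0.4645 -0.3038 0.01; python3 rims.py wrist .465 -.302 .017; python3 -c "
from h import *
save(cam('wrist'),'w16.png')"
```

```text
t 37.32 pos [ 0.4655 -0.3042  0.0116] gap 0.0221 F [-0.1  0.7  0.9]
slide [ 0.0004 -0.001   0.0016] rot [0.0027 0.0007 0.0002] q [-0.19  0.42  0.86  1.92 -0.38  0.97  0.85]
wrist 4365 [ 0.4667 -0.3032  0.0312] [ 0.4665 -0.2922  0.0171] size [0.0634 0.042  0.0117] z90 [0.0163 0.018 ]
```

View pics/w16.png

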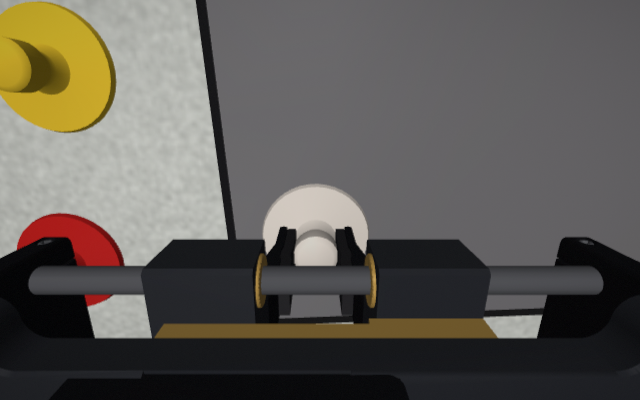

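Call:
drive_tool --slide '[[0, 0, -0.01], [0, 0, -0.02], [0, 0, -0.03], [0, 0, -0.035], [0, 0, -0.035], [0, 0, -0.035], [0, 0, -0.035], [0, 0, -0.035], [0, 0, -0.035], [0, 0.002, -0.035], [0.01, 0.005, -0.03], [0.02, 0.005, -0.02]]' --rotation '[[0, 0, 0], [0, 0, 0], [0, 0, 0], [0, 0, 0], [0, 0, 0], [0, 0, 0], [0, 0, 0], [0, 0, 0], [0, 0, 0], [0, 0, 0], [0, 0, 0], [0, 0, 0]]'

```text
time: 38.42
eef_pos: [0.4676, -0.2784, 0.384]
orientation: [-2.235, -2.198, 0.005]
wrist_force: [-0.2, -0.3, 0.3]
finger_gap: 0.0224
```

```bash
python3 d.py 0.5507 0.2312 0.39
```

```text
t 38.42 pos [ 0.4676 -0.2784  0.384 ] gap 0.0224 F [-0.2 -0.3  0.3]
slide [ 0.5109  0.0745 -0.0052] rot [-0.0068 -0.0026 -0.0168] q [-0.41  0.09  0.98  1.43 -0.07  1.67  0.54]
```

Call:
drive_tool --slide '[[0.03, 0.006, -0.002], [0.034, 0.006, 0], [0.036, 0.006, 0], [0.036, 0.006, 0], [0.036, 0.006, 0], [0.036, 0.006, 0], [0.036, 0.006, 0], [0.036, 0.006, 0], [0.036, 0.006, 0], [0.036, 0.006, 0], [0.036, 0.004, 0], [0.034, 0.003, 0]]' --rotation '[[-0.0068, -0.0026, -0.0168], [0, 0, 0], [0, 0, 0], [0, 0, 0], [0, 0, 0], [0, 0, 0], [0, 0, 0], [0, 0, 0], [0, 0, 0], [0, 0, 0], [0, 0, 0], [0, 0, 0]]'

```text
time: 39.42
eef_pos: [0.5389, 0.145, 0.4032]
orientation: [2.241, 2.178, 0.026]
wrist_force: [0.5, -0.1, 0.4]
finger_gap: 0.0223
```

```bash
python3 d.py 0.5507 0.2312 0.37
```

```text
t 39.42 pos [0.5389 0.145  0.4032] gap 0.0223 F [ 0.5 -0.1  0.4]
slide [0.0865 0.0085 0.0335] rot [ 0.0234 -0.0003 -0.0284] q [-0.84  0.08  0.57  1.37 -0.04  1.68 -0.3 ]
```

Call:
drive_tool --slide '[[0.025, 0.002, 0.002], [0.02, 0.002, 0.004], [0.015, 0.002, 0.006], [0.01, 0.002, 0.006], [0.006, 0, 0.006], [0, 0, 0.005], [0, 0, 0]]' --rotation '[[0.0234, 0, -0.0284], [0, 0, 0], [0, 0, 0], [0, 0, 0], [0, 0, 0], [0, 0, 0], [0, 0, 0]]'

```text
time: 40.0
eef_pos: [0.5455, 0.2317, 0.373]
orientation: [-2.21, -2.232, 0.002]
wrist_force: [-0.0, 0.3, 0.4]
finger_gap: 0.0224
```

```bash
python3 d.py 0.5507 0.2312 0.345
```

```text
t 40.0 pos [0.5455 0.2317 0.373 ] gap 0.0224 F [-0.   0.3  0.4]
slide [-0.0006  0.0052  0.0279] rot [-0.0013  0.0007  0.0096] q [-0.89  0.18  0.53  1.33 -0.09  1.65 -0.36]
```

Call:
drive_tool --slide '[[0, 0.004, 0.004], [0, 0, 0.008], [0, 0, 0.008], [0, 0, 0.006], [0, 0, 0]]' --rotation '[[-0.0013, 0, 0.0096], [0, 0, 0], [0, 0, 0], [0, 0, 0], [0, 0, 0]]'

```text
time: 40.42
eef_pos: [0.5509, 0.2253, 0.3457]
orientation: [2.231, 2.209, 0.001]
wrist_force: [-0.7, 0.1, -0.5]
finger_gap: 0.0227
```

```bash
python3 d.py 0.5507 0.2312 0.3126; python3 -c "
from h import *
save(cam('wrist'),'w17.png'); save(cam('scene'),'s17.png',(330,140,510,290),4)"
```

```text
t 40.42 pos [0.5509 0.2253 0.3457] gap 0.0227 F [-0.7  0.1 -0.5]
slide [ 0.0059 -0.0003  0.0331] rot [ 0.0018  0.0007 -0.0099] q [-0.88  0.18  0.53  1.39 -0.09  1.6  -0.37]
```

View pics/w17.png

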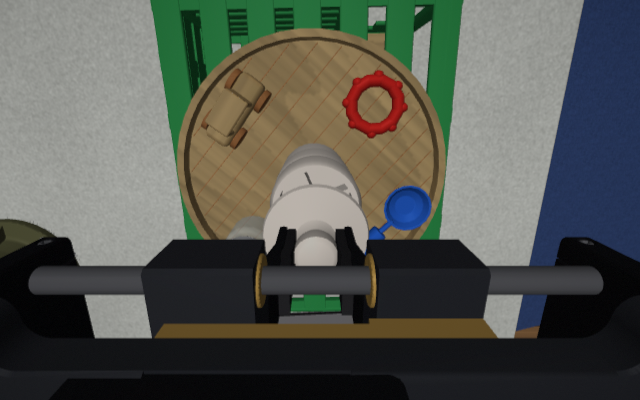

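View pics/s17.png

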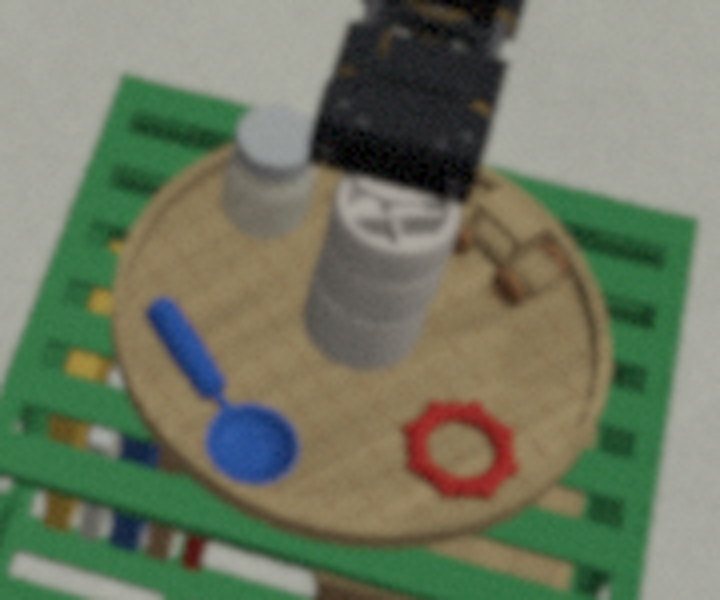

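Lid is level and held. I'll align it and lower.

Call:
drive_tool --slide '[[0.0055, 0, 0.003], [0, 0, 0.005], [0, 0, 0.004], [0, 0, 0]]' --rotation '[[0.0018, 0, -0.0099], [0, 0, 0], [0, 0, 0], [0, 0, 0]]'

```text
time: 40.85
eef_pos: [0.5518, 0.2324, 0.3351]
orientation: [2.218, 2.223, 0.005]
wrist_force: [0.1, 0.7, 0.3]
finger_gap: 0.0219
```

```bash
python3 d.py 0.5507 0.2312 0.3126
```

```text
t 40.85 pos [0.5518 0.2324 0.3351] gap 0.0219 F [0.1 0.7 0.3]
slide [-0.0012 -0.0011  0.0224] rot [ 0.0031 -0.0016  0.0021] q [-0.88  0.19  0.53  1.4  -0.09  1.57 -0.36]
```

Call:
drive_tool --slide '[[-0.0012, -0.0011, 0.003], [0, 0, 0.004], [0, 0, 0.003], [0, 0, 0]]' --rotation '[[0.003, -0.0016, 0.002], [0, 0, 0], [0, 0, 0], [0, 0, 0]]'

```text
time: 41.18
eef_pos: [0.5504, 0.2313, 0.3238]
orientation: [2.221, 2.222, -0.001]
wrist_force: [0.5, -0.6, -0.8]
finger_gap: 0.0222
```

```bash
python3 d.py 0.5507 0.2312 0.3126
```

```text
t 41.18 pos [0.5504 0.2313 0.3238] gap 0.0222 F [ 0.5 -0.6 -0.8]
slide [-0.0001  0.0003  0.0112] rot [-0.0005  0.0006  0.0004] q [-0.89  0.19  0.53  1.42 -0.09  1.56 -0.37]
```

Call:
drive_tool --slide '[[0, 0, 0.003], [0, 0, 0.003], [0, 0, 0.003], [0, 0, 0.002], [0, 0, 0]]' --rotation '[[0, 0, 0], [0, 0, 0], [0, 0, 0], [0, 0, 0], [0, 0, 0]]'

```text
time: 41.6
eef_pos: [0.5509, 0.2313, 0.3126]
orientation: [2.221, 2.221, 0.002]
wrist_force: [0.8, 0.0, 0.4]
finger_gap: 0.0222
```

```bash
python3 d.py 0.5507 0.2312 0.3126
```

```text
t 41.6 pos [0.5509 0.2313 0.3126] gap 0.0222 F [0.8 0.  0.4]
slide [-0.0001 -0.0002 -0.    ] rot [ 0.0012 -0.0004  0.0002] q [-0.89  0.19  0.52  1.44 -0.09  1.53 -0.37]
```

Call:
drive_tool --slide '[[0, 0, 0.001], [0, 0, 0]]' --rotation '[[0, 0, 0], [0, 0, 0]]'

```text
time: 41.77
eef_pos: [0.5512, 0.2314, 0.3128]
orientation: [2.221, 2.221, 0.005]
wrist_force: [-0.2, 0.2, -1.0]
finger_gap: 0.0222
```

Call:
drive_tool --slide '[[0, 0, 0], [0, 0, 0], [0, 0, 0], [0, 0, 0], [0, 0, 0]]' --rotation '[[0, 0, 0], [0, 0, 0], [0, 0, 0], [0, 0, 0], [0, 0, 0]]' --jaw 0.6

```text
time: 42.18
eef_pos: [0.5511, 0.2313, 0.312]
orientation: [2.221, 2.221, 0.003]
wrist_force: [0.6, 0.9, -0.5]
finger_gap: 0.0472
```

```bash
python3 d.py 0.5507 0.2312 0.3126; python3 -c "
from h import *
save(cam('wrist'),'w18.png')"; python3 rims.py wrist .551 .231 .317
```

```text
t 42.18 pos [0.5511 0.2313 0.312 ] gap 0.0472 F [ 0.6  0.9 -0.5]
slide [-0.0001 -0.0004 -0.0006] rot [ 0.002  -0.001   0.0002] q [-0.89  0.19  0.52  1.45 -0.09  1.53 -0.37]
wrist 5453 [0.5525 0.2356 0.0294] [0.5525 0.2392 0.3169] size [0.0656 0.0502 0.0122] z90 [0.3175 0.3189]
```

View pics/w18.png

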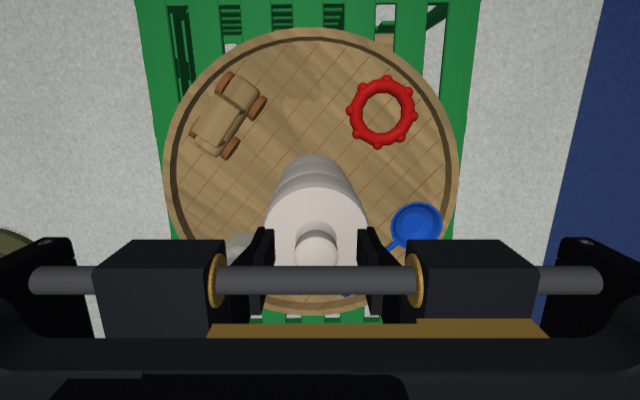

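Lid disc top reads ~0.318, as expected when seated. I'll retreat straight up, then sideways.

Call:
drive_tool --slide '[[0, 0, -0.01], [0, 0, -0.02], [0, 0, -0.025], [0, 0, -0.02], [-0.02, 0, -0.005], [-0.035, 0, 0], [-0.04, 0, 0], [-0.04, 0, 0], [-0.04, 0, 0], [-0.04, 0, 0], [-0.02, 0, 0], [0, 0, 0]]' --rotation '[[0, 0, 0], [0, 0, 0], [0, 0, 0], [0, 0, 0], [0, 0, 0], [0, 0, 0], [0, 0, 0], [0, 0, 0], [0, 0, 0], [0, 0, 0], [0, 0, 0], [0, 0, 0]]'

```text
time: 43.28
eef_pos: [0.5516, -0.0101, 0.4032]
orientation: [2.208, 2.229, 0.012]
wrist_force: [0.9, -0.6, -0.2]
finger_gap: 0.0523
```

```bash
python3 rims.py top .551 .231 .316;python3 rims.py scene .553 .233 .316
python3 - <<'E'
from h import *
c=cam('scene'); save(c,'s19.png',(330,100,510,290),4); 
for n in ("scene","top"):
    c=cam(n); w=pts(c); q=w[(w[:,:,2]>.33)&(abs(w[:,:,0]-.55)<.04)&(abs(w[:,:,1]-.231)<.04)]; print("knob",n,len(q),np.median(q,0).round(4),q[:,2].max().round(4))
save(c,"t19.png",(100,100,340,300),3)
s=robot.read_state(); print(s["time"],s["qvel"].round(3),s["eef_pos"])
E
```

```text
top 836 [0.5505 0.2313 0.0314] [0.5506 0.2315 0.3153] size [0.0616 0.0633 0.0126] z90 [0.3161 0.3179]
scene 495 [0.5541 0.2345 0.031 ] [0.5545 0.2344 0.3155] size [0.0615 0.0638 0.0129] z90 [0.3159 0.3186]
knob scene 109 [0.5569 0.2346 0.3397] 0.3441
knob top 161 [0.5503 0.23   0.3408] 0.3443
43.5333 [-0.008  0.005 -0.002  0.004  0.005 -0.003  0.004] [ 0.55215617 -0.00090545  0.40152415]
```

View pics/s19.png

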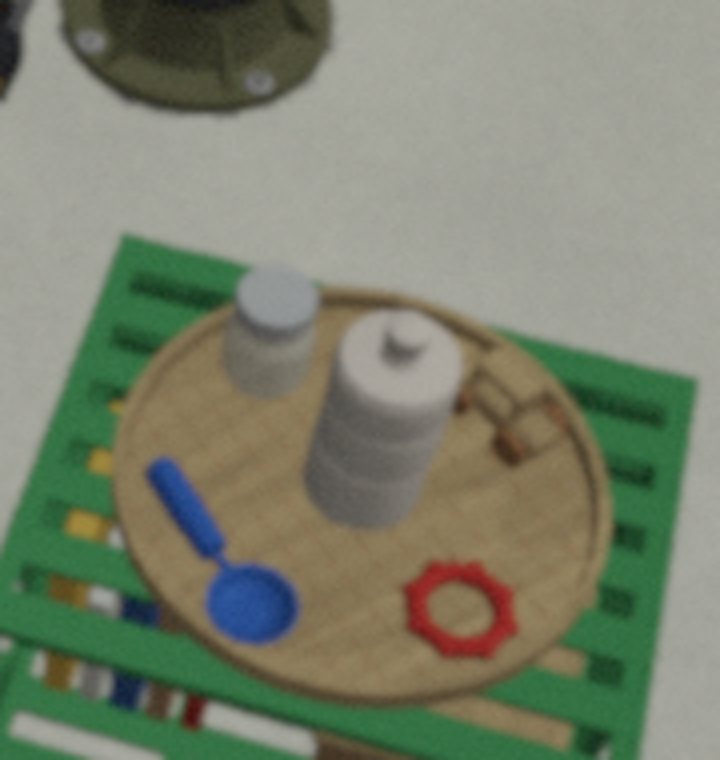

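View pics/t19.png

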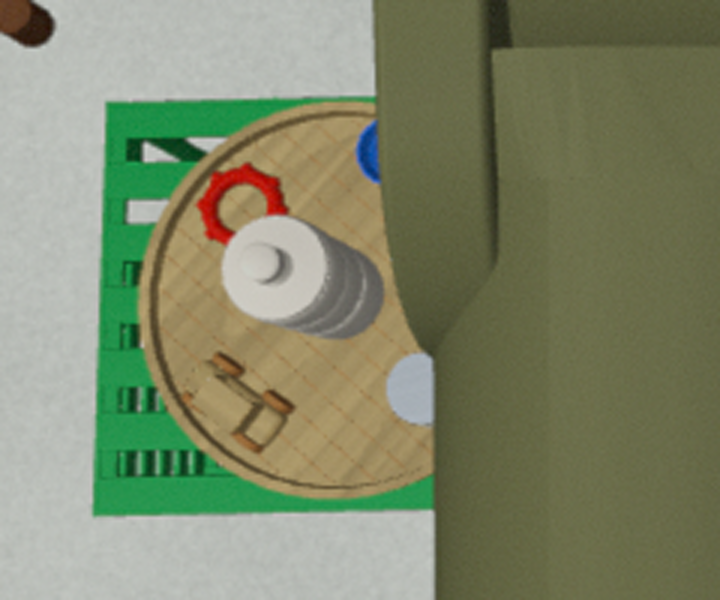

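All four are seated with even seams and heights that match the expected stack. The arm is clear and still, so I'm handing in.

```bash
python3 -c "
from station import robot
print(robot.hand_in())"
```

```text
the job is handed in; nothing more can be done
None
```

The snack pot is stacked in the middle of the bamboo tray: deep tier, two-compartment tier, four-compartment tier, then the lid. I handed the job in at about 43.5 s, with the gripper open, clear of everything and nearly still; the hand-in gave no verdict.

**Heights:** Camera checks put the rims at about 0.242, 0.280 and 0.310 m and the lid's disc at 0.318 m, all as expected for seated parts. The last scene and top pictures show the stack upright with even seams.

**Centring:** Each part sits about 1–2 mm from the axis of the one below. The largest offset is about 2 mm, between the two-compartment and deep tiers. The deep tier is about 2–4 mm from the tray's middle.

**Other items:** I did not touch the jar, teether, car rattle, spoon or the red and yellow look-alikes. The last scene picture shows nothing on the tray visibly displaced. I did not re-measure those items numerically.

**Disagreements:**
- **Fingertips:** They were about 35 mm further back than described, roughly 11 mm behind the reported TCP instead of 25 mm ahead. My first close on the deep tier therefore missed above its rim, touching nothing, and I set every later height from the wrist camera.
- **Cameras:** Their positions differed by 2–4 mm. I worked mainly from the top camera and a bias-corrected wrist camera.

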